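# Fit new brake pads and thread the retaining pin through caliper and pads

### The arm

A 6-joint arm with a two-finger parallel gripper is mounted at the origin on the work surface. World frame = base frame: x ahead of the robot, y to its left, z up, the work surface at z = 0. Lengths are in m, angles in degrees, forces in N, time in s.
With the tool pointing down it reaches from about 0.25 to 0.725 m from the base axis. Payload 9.7 kg.
Tool frame: the origin (TCP) lies at the very end of the fingers, on their centre line; the grasp point (between the pads) lies 19 mm behind it (bot.hold_point_z is the distance from the TCP to the grasp point, in m); z points along the fingers, y is the line along which they close (so a half turn about z gives the same grasp; the last joint's range is limited). The gripper opens to 85 mm and grips with 20 to 120 N. Pads are 22 mm wide; open, the fingers measure 114 mm over their backs; the gripper's body (76 mm by 85 mm) begins 54 mm behind the grasp point. The pads swing forward as they close: fully open they stand 13 mm farther back than shut.
Start: joints at [-75.516, 4.979, 10.078, 95.1, 0, 90], TCP at [0.138, -0.533, 0.231] pointing down, gripper open.
Joint ranges: [-179.16, 179.16], [-48.56, 103.87], [-65.8, 70.77], [-126.05, 130.52], [-82.76, 87.17], [-180, 180]. Speed limits (degrees/s): [127.2, 127.2, 147.25, 180, 180, 180].

### API

Orientations are given as [roll, pitch, yaw] about the fixed x, y, z axes, in that order (R = Rz(yaw) Ry(pitch) Rx(roll)).
In Python, from workcell import bot gives the robot as it stands.
- The arm moves only by the tool play_rows, never from a script. Its argument "targets" is a list of rows, each an object with "grip": the closure in counts, from 0 (fully open) to 255 (shut); "linear": the shift along the world's x, y, z in cm, a list of three; "delta_rot": the turn, a rotation vector about the world's x, y, z in rad, a list of three. A call has 1 to 10 rows; each row is the pose to reach, as a shift and turn from the pose commanded when the call began; what a row does not reach only later rows make up. A row lasts 1/10 s, in which the tool goes at most 50 mm and 8.59 degrees, less where a joint would pass 70% of its speed; a pose out of reach is approached as far as the arm can. A call with a gripper value outside its range is refused whole. The fingers move at their own pace and stop on an object; "force" is the grip in N (left out, the last holds). Time passes only in rows, so rows that repeat a pose let the fingers close. It gives the time, the measured TCP pose, the force, the opening and the grip force at its end, in the units of the state.
- bot.get_obs(): the state, without advancing time (a new reading comes with each control period).
- bot.camera(name): name is "side" or "top" or "wrist"; returns a dict with "color" (480x640x3 uint8, red, green, blue), "range_z" (480x640 float32, m along the optical axis (not along the pixel's ray), 0 where there is no reading), "fov_y" (degrees; the focal length in pixels is half the picture's height over the tangent of half this angle, whatever the lens; pixels are square), "cx", "cy" (the principal point, pixels), "world_to_cam" (4x4, takes a point from world to camera coordinates). Camera axes: x right, y up, looking along -z (the intrinsics and any distortion apply to the point x, -y, -z); pixel columns grow to the right and rows downward; lengths in m; the calibration is good to about 2 mm. The wrist camera is an equidistant fisheye: a pixel r from the principal point sees the ray r / f radians off the axis. A picture is of the moment at which its call begins.
- bot.job_done(): hands the job in; it is judged then, once.
Trained networks look in a picture, given as the dict that the camera call returned (one of the last four; its "shot" number tells which), for a name from the list of things; names that differ only in an ending like _2 or _b are one class to them, and where a whole thing is asked for, a point or a joint stands for the part that bears it (a point fixed in the world has none). Each returns a list of dicts, best first, with "conf" (0 to 1); they miss things now and then, are a little off and sometimes report something else, mostly with a low value. They report only what shows in the picture. A call takes as long as a camera call. They do not tell look-alikes from the thing itself.
- bot.search_frame(picture, target): "box" ([left, top, right, bottom] in pixels, round what is visible of it).
- bot.trace(picture, target): "pixels" (480x640 bool, what is visible of it) and "box" ([left, top, right, bottom] in pixels, round what is visible of it).
- bot.pinpoint(picture, target): "pixel" ([column, row] in pixels: a listed point, or the origin of a listed thing).
The state is a dict: "time": time; "q": joint angles; "qd": joint speeds; "joint_efforts": joint torques, N m; "ee_pos": TCP position; "tcp_rot": TCP orientation; "wrist_force": force on the tool from outside, world axes, zero at the start; "torque": the same for the moment, N m; "opening": finger opening in m; "grasp_force": force on a finger pad.
Only numpy, scipy, OpenCV 4.12 (cv2) and the standard library are available. Lean on these libraries where they do the work, as an engineer would, in place of code of your own. Each camera call takes 0.05 s, during which the arm holds its last target. There are 200 camera calls.

### The job

Lift the hardware tray off the parts box and stand it on the bench, take whatever worn pads are still in the brake caliper out and put them in the steel scrap pan, and fit the two new pads from the box fully down in the caliper's grooves, linings facing each other. Then slide the retaining pin in from the caliper's outboard side (the one without mounting lugs), through both halves and both pads, until its head is home against the caliper, and put the tray back squarely on the box. Keep the tray upright and do not disturb the other tools on the bench.

Things in the scene. Friction and masses are not known exactly. Their poses are not given: they have to be found in the camera images.
- caliper: Fixed brake caliper on a holding plate, window up, 140 (x) by 116 mm (y). Origin on the bench under it; x along the pads, y from outboard (robot's right, give or take 0.3 rad) to inboard (side with lugs, copper pipe, brass bleed screw). Two side walls at y 40 to 58 mm either side, 80 mm high; mid-length each has a 32 mm wide boss up to 106 mm, with a 13 mm hole along y at x 0, z 94 mm.
- seat_out (a point): Outboard pad place in the caliper: where the point of a seated pad lies (caliper x 0, y -28, z 72 mm; axes as the caliper). The plate's ends go down two upright grooves, 11 mm wide, 103 mm end to end, from 73 mm with rounded edges to ledges 30 mm above the bench. The lining faces +y, to the middle.
- seat_in (a point): Inboard pad place, mirror image of the outboard one (caliper x 0, y +28, z 72 mm; axes as the caliper). Here the lining faces -y, to the middle.
- pin_hole (a point): Mouth of the pin hole in the outer face of the outboard boss (caliper x 0, y -58, z 94 mm), axes as the caliper: the pin goes in along +y, through outboard boss, outboard pad, inboard pad and inboard boss (y 40 to 58 mm). Each hole's mouth is slightly chamfered.
- pin_head (a point): Loose steel retaining pin, 85 g, lying on the bench: shank 10 mm thick, 122 mm long, round nose; six-sided head 14 mm across, 18 mm long. Point: middle of the head, on the axis; y along the pin from head to nose. It lies with the nose about 1 degree low. Seat under the head is 9 mm from the point; so, when home, the point is 9 mm outside the boss.
- pin_tip (a point): The nose end of the same pin, 131 mm from the middle of its head.
- box: Fixed open-topped grey parts box 120 (x) by 100 (y) by 108 mm high, walls 4 mm, with a foam insert 34 mm high that holds the two new pads on edge along x. Origin on the bench under its middle. It stands left or right of the caliper, the pan on the other side.
- tray_handle (a point): Middle of the bar handle of the loose hardware tray (0.4 kg), nested on the box at first. Bar 14 mm thick, 92 mm long along y, centre 80 mm above the tray's underside, 40 mm above its rim. On the box the point is 178 mm above the bench, standing on the bench 80 mm. Axes as the tray.
- tray: The same tray, 120 (x) by 100 (y) by 40 mm, origin in the middle of its underside. Its lowest 10 mm is a foot, 104 by 84 mm, that drops into the box's 112 by 92 mm mouth until the tray rests on the rim, square with the box either way round. The bench mat before the caliper, left of centre (x 0.43, y 0.16), is kept clear for it.
- pad1_mid (a point): New pad: steel plate 100 long (x), 8 thick (y), 52 high, on its long edge; a 36 wide, 8 thick tab rises mid-length to 84 mm, with a 16 mm hole 64 mm up. A 12 mm lining, 80 long, from 4 to 46 mm up, is on its +y face; 0.3 kg. Point: plate centre, 42 mm above the lower edge. In the box 22 mm to its -y side, 4 mm up, lining to +y.
- pad2_mid (a point): New pad: steel plate 100 long (x), 8 thick (y), 52 high, on its long edge; a 36 wide, 8 thick tab rises mid-length to 84 mm, with a 16 mm hole 64 mm up. A 12 mm lining, 80 long, from 4 to 46 mm up, is on its +y face; 0.3 kg. Point: plate centre, 42 mm above the lower edge. Interchangeable with the other. In the box 22 mm to its +y side.
- worn1_mid (a point): Worn pad: steel plate 100 long (x), 8 thick (y), 52 high, on its long edge; a 36 wide, 8 thick tab rises mid-length to 84 mm, with a 16 mm hole 64 mm up. A 4 mm lining, 80 long, from 4 to 46 mm up, is on its +y face; 0.3 kg. Point: plate centre, 42 mm above the lower edge. If present, starts in the outboard place, else None.
- worn2_mid (a point): Worn pad: steel plate 100 long (x), 8 thick (y), 52 high, on its long edge; a 36 wide, 8 thick tab rises mid-length to 84 mm, with a 16 mm hole 64 mm up. A 4 mm lining, 80 long, from 4 to 46 mm up, is on its +y face; 0.3 kg. Point: plate centre, 42 mm above the lower edge. If present, starts in the inboard place, else None.
- pan: Fixed open steel scrap pan 170 (x) by 160 (y) mm, rim 45 mm high, walls and floor 4 mm. Origin on the bench under its middle.
- pin: The same pin: origin on its axis at the seat under the head; y towards the nose.
- cleaner: Bystander: spray can, 66 mm across, 190 mm high; origin under it.
- spanner: Bystander: spanner lying down.
- driver: Bystander: screwdriver lying down.
- brush: Bystander: brush lying down.
- grease: Bystander: grease jar, 70 mm across, 60 mm high; origin under it.
- mug: Bystander: mug, 80 mm across, 90 mm high; origin under it.
- meter: Bystander: hand meter, 75 by 150 by 35 mm.
Things that resemble listed ones, but are neither listed nor needed, are in the scene too. Of the things shaped like the pin, the bare steel one is meant.

How it is judged (in metres and radians):
On the way, in this order (a step that is already met when the one before it is completed fails the run):
1. the tray stands upright on the bench, clear of the box (height (world z) of tray_handle between 0.07 and 0.095 m and angle between tray_handle's own z axis and vertical below 0.1 rad and horizontal distance between tray_handle and box above 0.09 m), for 0.2 s.
2. both new pads are down in the caliper's grooves ((((x of pad1_mid in the frame of caliper between -0.005 and 0.005 m and y of pad1_mid in the frame of caliper between -0.034 and -0.022 m and z of pad1_mid in the frame of caliper between 0.067 and 0.077 m and angle between pad1_mid's own z axis and vertical below 0.15 rad) and (x of pad2_mid in the frame of caliper between -0.005 and 0.005 m and y of pad2_mid in the frame of caliper between 0.022 and 0.034 m and z of pad2_mid in the frame of caliper between 0.067 and 0.077 m and angle between pad2_mid's own z axis and vertical below 0.15 rad)) or ((x of pad1_mid in the frame of caliper between -0.005 and 0.005 m and y of pad1_mid in the frame of caliper between 0.022 and 0.034 m and z of pad1_mid in the frame of caliper between 0.067 and 0.077 m and angle between pad1_mid's own z axis and vertical below 0.15 rad) and (x of pad2_mid in the frame of caliper between -0.005 and 0.005 m and y of pad2_mid in the frame of caliper between -0.034 and -0.022 m and z of pad2_mid in the frame of caliper between 0.067 and 0.077 m and angle between pad2_mid's own z axis and vertical below 0.15 rad)))), for 0.2 s.
3. the pin is through both bosses and both pads, head home ((((x of pad1_mid in the frame of caliper between -0.005 and 0.005 m and y of pad1_mid in the frame of caliper between -0.034 and -0.022 m and z of pad1_mid in the frame of caliper between 0.067 and 0.077 m and angle between pad1_mid's own z axis and vertical below 0.15 rad) and (x of pad2_mid in the frame of caliper between -0.005 and 0.005 m and y of pad2_mid in the frame of caliper between 0.022 and 0.034 m and z of pad2_mid in the frame of caliper between 0.067 and 0.077 m and angle between pad2_mid's own z axis and vertical below 0.15 rad)) or ((x of pad1_mid in the frame of caliper between -0.005 and 0.005 m and y of pad1_mid in the frame of caliper between 0.022 and 0.034 m and z of pad1_mid in the frame of caliper between 0.067 and 0.077 m and angle between pad1_mid's own z axis and vertical below 0.15 rad) and (x of pad2_mid in the frame of caliper between -0.005 and 0.005 m and y of pad2_mid in the frame of caliper between -0.034 and -0.022 m and z of pad2_mid in the frame of caliper between 0.067 and 0.077 m and angle between pad2_mid's own z axis and vertical below 0.15 rad))) and x of pin_tip in the frame of caliper between -0.004 and 0.004 m and z of pin_tip in the frame of caliper between 0.09 and 0.098 m and x of pin_head in the frame of caliper between -0.004 and 0.004 m and z of pin_head in the frame of caliper between 0.09 and 0.098 m and y of pin_head in the frame of caliper between -0.071 and -0.063 m and y of pin_tip in the frame of caliper between 0.06 and 0.068 m), for 0.2 s.
At the end, for the whole second after the job is handed in: Both new pads seated in the grooves (within 5 mm, 6 mm across, upright); pin on the hole axis within 4 mm at both ends, head within 4 mm of home; every worn pad in the pan; tray back on the box (within 8 mm, 5 mm in height, 0.12 rad, level); all at rest (all of step 3 and horizontal distance between tray_handle and box below 0.008 m and z of tray_handle in the frame of box between 0.173 and 0.183 m and angle between tray_handle's own z axis and vertical below 0.06 rad and angle between the x axis of tray_handle and the x axis of box, either way round below 0.12 rad and x of worn1_mid in the frame of pan between -0.085 and 0.085 m and y of worn1_mid in the frame of pan between -0.08 and 0.08 m and z of each of worn1_mid, worn2_mid in the frame of pan below 0.065 m and x of worn2_mid in the frame of pan between -0.085 and 0.085 m and y of worn2_mid in the frame of pan between -0.08 and 0.08 m and linear speed of each of pin, tray below 0.02 m/s); the robot touches nothing.
It fails at once if the tray is tipped so that hardware would spill (angle between tray_handle's own z axis and vertical above 0.6 rad).
It fails at once if a bystander on the bench is shoved or knocked over (distance of any of cleaner, spanner, driver, brush, grease, mug, meter from where it was at the start of the episode above 0.04 m).
Of worn1, worn2 only 1 to 2 are there at a start; the rules pass over those that are not, and their reading is None.
At some moment in a run one of pin, tray may be knocked a few centimetres aside while the robot is not near it.
It also fails if it takes over 210 s, if anything falls off the work surface, if the arm or the gripper's body presses on something with over 40 N, if the wrist force passes 120 N, or if a joint passes its speed limit or range.

## Working session

There is one attempt and no reset: what is moved stays moved. The work goes in short steps, Python scripts to look and compute and a tool call to move; the robot and the scene stay as the last step left them, time stands still between calls to the robot, and variables do not carry over. Pictures are saved under pics/ and viewed, at most 16 in all, crops included, and the job is handed in when it is done.

Besides the shell and the picture viewer there is one more tool, called after "Emit:" as name(argument=value, ...), one argument or row to a line, values as JSON. play_rows: Moves the arm, as the interface text tells. Its arguments: {"type":"object","properties":{"targets":{"type":"array","items":{"type":"object","properties":{"grip":{"type":"number"},"linear":{"type":"array","items":{"type":"number"}},"delta_rot":{"type":"array","items":{"type":"number"}}}}},"force":{"type":"number"}},"required":["targets"]}

```bash
mkdir -p pics; cat > h.py <<'E'
import numpy as np, cv2
from workcell import bot
def intr(p):
    return 240/np.tan(np.radians(p["fov_y"])/2), p["cx"], p["cy"]
def world(p,u,v,z=None,depth=None):
    """pixel -> world; z: intersect plane at height z; depth: along axis"""
    f,cx,cy=intr(p); a=(u-cx)/f; b=(v-cy)/f
    if p.get("fish"):
        r=np.hypot(a,b); s=np.sin(r)/r if r>1e-9 else 1.; d=np.array([a*s,-b*s,-np.cos(r)])
    else: d=np.array([a,-b,-1.])
    M=np.linalg.inv(p["world_to_cam"]); o=M[:3,3]; w=M[:3,:3]@d
    if z is not None: return o+w*(z-o[2])/w[2]
    return o+w*depth/-d[2]
def cloud(p,mask=None):
    f,cx,cy=intr(p); v,u=np.mgrid[:480,:640]; a=(u-cx)/f;b=(v-cy)/f
    D=p["range_z"]
    if p.get("fish"):
        r=np.hypot(a,b)+1e-9; t=np.tan(r)/r; a=a*t;b=b*t
    c=np.stack([a*D,-b*D,-D],-1)
    M=np.linalg.inv(p["world_to_cam"]); P=c@M[:3,:3].T+M[:3,3]
    ok=D>0
    if mask is not None: ok&=mask
    return P, ok
def cam(n):
    p=bot.camera(n); p["fish"]=(n=="wrist"); return p
def save(p,name,crop=None,s=1):
    im=p["color"][...,::-1]
    if crop: l,t,r,b=crop; im=im[t:b,l:r]
    if s!=1: im=cv2.resize(im,None,fx=s,fy=s,interpolation=cv2.INTER_CUBIC)
    cv2.imwrite("pics/"+name+".png",im)
np.set_printoptions(precision=4,suppress=True)
E
python3 - <<'E'
from h import *
a=cam("top");b=cam("side")
save(a,"top0");save(b,"side0")
for p,n in((a,"top"),(b,"side")):
    M=np.linalg.inv(p["world_to_cam"]);print(n,M[:3,3],p["fov_y"],p["cx"],p["cy"])
    for t in "caliper seat_out seat_in pin_hole pin_head pin_tip box tray_handle worn1_mid worn2_mid pan cleaner grease mug meter".split():
        for r in bot.pinpoint(p,t)[:4]:
            u,v=r["pixel"];d=p["range_z"][int(np.clip(v,0,479)),int(np.clip(u,0,639))]
            print(n,t,np.round(r["pixel"],1),round(r["conf"],2),"surf",world(p,u,v,depth=d))
E
```

```text
top [0.2598 0.0143 1.5109] 47.88016162902433 320.6227104919334 242.2490278753523
top caliper [316.7 208.4] 0.91 surf [0.6141 0.0227 0.0089]
top caliper [342.6 160.6] 0.53 surf [ 0.7579 -0.0505  0.0061]
top caliper [290.8 157. ] 0.4 surf [0.749  0.0969 0.0586]
top seat_out [326.7 200.1] 0.56 surf [ 0.6122 -0.0042  0.1143]
top seat_in [306.9 206.5] 0.62 surf [0.5957 0.0483 0.1078]
top pin_hole [337.5 193.2] 0.72 surf [ 0.6457 -0.0345  0.0609]
top pin_head [482.8 355.6] 0.79 surf [ 0.2089 -0.4348  0.011 ]
top pin_head [405.  341.2] 0.53 surf [ 0.2449 -0.2236  0.0102]
top pin_head [389.3 264.1] 0.44 surf [ 0.4566 -0.1825  0.011 ]
top pin_tip [343.6 265.4] 0.74 surf [ 0.4524 -0.0551  0.0024]
top pin_tip [502.2 309.2] 0.68 surf [ 0.3356 -0.4966  0.001 ]
top pin_tip [454.3 339.9] 0.53 surf [ 0.2499 -0.3624 -0.005 ]
top box [460.7 270.6] 0.91 surf [ 0.4295 -0.3571  0.1048]
top box [343.1 157.9] 0.37 surf [ 0.7648 -0.0518  0.0098]
top tray_handle [474.1 258. ] 0.86 surf [ 0.4513 -0.3694  0.1877]
top tray_handle [326.8 203.6] 0.16 surf [ 0.6061 -0.0047  0.1005]
top worn1_mid [321.  202.1] 0.59
[... 2036 characters left out ...]
id [326.  324.5] 0.39 surf [ 0.445  -0.3796  0.1842]
side worn2_mid [358.1 234.1] 0.84 surf [0.6037 0.0475 0.0777]
side pan [304.2 201. ] 0.9 surf [0.4579 0.3572 0.0025]
side pan [356.6 235.8] 0.63 surf [0.5981 0.0428 0.0753]
side pan [328.6 341.6] 0.49 surf [ 0.4449 -0.4233  0.1785]
side cleaner [363. 187.] 0.65 surf [0.6835 0.3623 0.038 ]
side cleaner [321.5 301.9] 0.6 surf [ 0.4585 -0.1571  0.0091]
side grease [404.4 237.9] 0.94 surf [0.7652 0.0663 0.0243]
side mug [325.9 172.2] 0.85 surf [0.5609 0.5049 0.0271]
side mug [327.4 341.6] 0.31 surf [ 0.4424 -0.4215  0.1766]
side meter [421.6 318.1] 0.66 surf [ 0.7188 -0.2786  0.0346]
side meter [374.6 427.2] 0.61 surf [ 0.5286 -0.5541  0.0211]
```

View pics/top0.png

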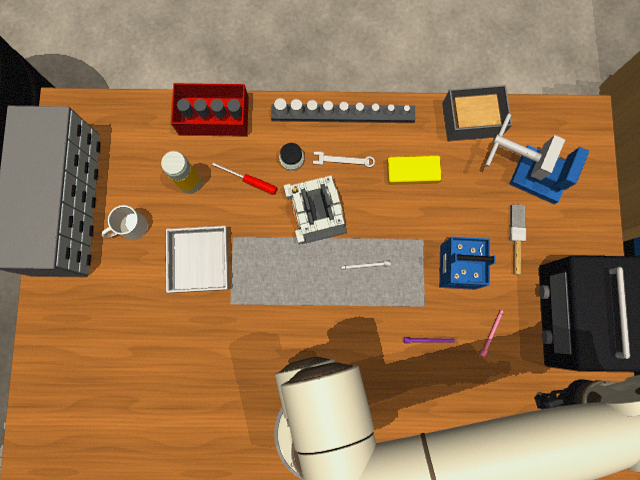

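View pics/side0.png

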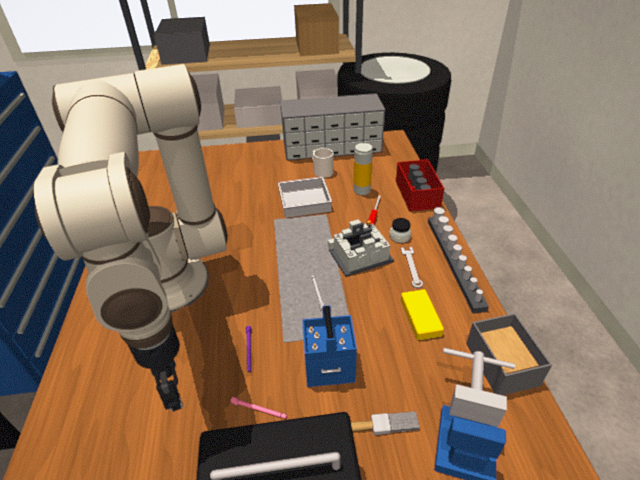

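The top view shows the tray on the box near (468,262), the caliper at (316,208), the bare steel pin from head (389,264) to nose (343,267), and the pan at (198,260). The purple and pink pins are decoys. Next I refine the tray and caliper poses from depth.

```bash
python3 - <<'E'
from h import *
p=cam("top"); P,ok=cloud(p)
s=cam("side"); Q,ok2=cloud(s)
def sel(P,ok,x0,x1,y0,y1,z0,z1):
    m=ok&(P[...,0]>x0)&(P[...,0]<x1)&(P[...,1]>y0)&(P[...,1]<y1)&(P[...,2]>z0)&(P[...,2]<z1); return P[m]
def rect(n,X):
    if len(X)<3: print(n,len(X));return
    r=cv2.minAreaRect(X[:,:2].astype(np.float32)); print(n,len(X),"c",np.array(r[0]),"size",np.array(r[1]),"ang",round(r[2],1),"zmed",np.median(X[:,2]))
for nm,(A,o) in dict(top=(P,ok),side=(Q,ok2)).items():
    print(nm)
    rect("handle",sel(A,o,.3,.6,-.5,-.25,.165,.22))
    rect("tray",sel(A,o,.3,.6,-.5,-.25,.125,.16))
    rect("cal",sel(A,o,.45,.72,-.12,.16,.066,.115))
    rect("caltop",sel(A,o,.45,.72,-.12,.16,.09,.13))
    rect("pan",sel(A,o,.3,.62,.22,.48,.03,.06))
    rect("pin",sel(A,o,.4,.5,-.22,-.02,.008,.03))
print(bot.get_obs())
save(p,"cal_t",(270,165,365,250),6)
E
```

```text
top
handle 254 c [ 0.4526 -0.3722] size [0.1011 0.0209] ang 87.3 zmed 0.18317364915213719
tray 441 c [ 0.4528 -0.3723] size [0.1031 0.1212] ang 87.2 zmed 0.13674538602086783
cal 1587 c [0.6111 0.0226] size [0.1417 0.1249] ang 15.1 zmed 0.07623770445005884
caltop 296 c [0.6257 0.0246] size [0.071  0.1176] ang 10.4 zmed 0.10704307938895752
pan 749 c [0.4606 0.3504] size [0.1762 0.1657] ang 3.9 zmed 0.047273019457079846
pin 210 c [ 0.4484 -0.1192] size [0.0983 0.1955] ang 1.8 zmed 0.010987982482664194
side
handle 268 c [ 0.4501 -0.3723] size [0.1021 0.0187] ang 88.0 zmed 0.18407155629319533
tray 689 c [ 0.45   -0.3714] size [0.1047 0.1203] ang 87.6 zmed 0.13681980388733928
cal 1231 c [0.6085 0.0225] size [0.1444 0.1287] ang 15.1 zmed 0.07912256005849194
caltop 302 c [0.6199 0.0236] size [0.069 0.12 ] ang 8.3 zmed 0.10694203989250056
pan 574 c [0.4564 0.3515] size [0.1758 0.1744] ang 4.2 zmed 0.04347756636028066
pin 118 c [ 0.4426 -0.1051] size [0.1534 0.0785] ang 77.8 zmed 0.01255198525658452
{'time': 1.7, 'q': array([-75.5158,   4.981 ,  10.0788,  95.1005,   0.001 ,  90.0013]), 'qd': array([-0.0105, -0.0353,  0.0706, -0.0026,  0.0316, -0.0041]), 'joint_efforts': array([ -0.001 , -52.0092,  46.4857,   0.0017,  -0.0001,   0.    ]), 'ee_pos': array([ 0.1376, -0.5325,  0.2313]), 'tcp_rot': array([-179.9972,   -0.001 ,   14.4828]), 'wrist_force': array([0.4855, 0.7503, 0.4749]), 'torque': array([-0.0007, -0.0271, -0.0151]), 'grasp_force': 0.0, 'opening': 0.08550209530671772}
```

View pics/cal_t.png

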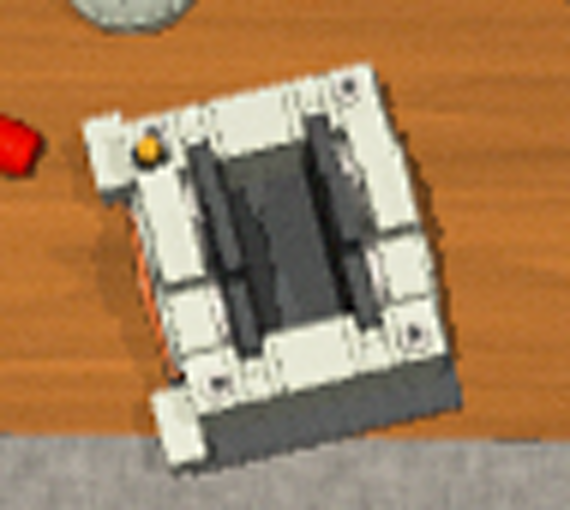

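The caliper is yawed about +14° with the outboard side on the robot's right. I'll approach the tray handle and look with the wrist camera on the way.

Emit:
play_rows(
  targets=[
    {"grip": 0, "linear": [31.3, 16.0, 6.9], "delta_rot": [0, 0, 1.274]},
    {"grip": 0, "linear": [31.3, 16.0, 6.9], "delta_rot": [0, 0, 1.274]},
    {"grip": 0, "linear": [31.3, 16.0, 6.9], "delta_rot": [0, 0, 1.274]},
    {"grip": 0, "linear": [31.3, 16.0, 6.9], "delta_rot": [0, 0, 1.274]},
    {"grip": 0, "linear": [31.3, 16.0, 6.9], "delta_rot": [0, 0, 1.274]},
    {"grip": 0, "linear": [31.3, 16.0, 6.9], "delta_rot": [0, 0, 1.274]},
    {"grip": 0, "linear": [31.3, 16.0, 6.9], "delta_rot": [0, 0, 1.274]},
    {"grip": 0, "linear": [31.3, 16.0, 6.9], "delta_rot": [0, 0, 1.274]},
    {"grip": 0, "linear": [31.3, 16.0, 6.9], "delta_rot": [0, 0, 1.274]},
    {"grip": 0, "linear": [31.3, 16.0, 6.9], "delta_rot": [0, 0, 1.274]},
  ],
  force=60,
)

```text
time: 2.7
ee_pos: [0.4511, -0.3721, 0.3001]
tcp_rot: [-180.0, -0.0, 87.6]
wrist_force: [-0.3, -0.4, -0.0]
opening: 0.0858
grasp_force: 0.0
```

Emit:
play_rows(
  targets=[
    {"grip": 0, "linear": [0, 0, 0]},
  ],
)

```text
validation failed for argument at $.ta...
```

```bash
python3 - <<'E'
from h import *
o=bot.get_obs();print(o["ee_pos"],o["tcp_rot"],o["q"])
p=cam("wrist");P,ok=cloud(p);save(p,"w1")
m=ok&(abs(P[...,0]-.45)<.1)&(abs(P[...,1]+.372)<.1)&(P[...,2]>.163)&(P[...,2]<.2)
r=cv2.minAreaRect(P[m][:,:2].astype(np.float32));print(m.sum(),r,np.median(P[m],0))
for x in bot.pinpoint(p,"tray_handle")[:2]:print(x,world(p,*x["pixel"],z=.178))
for t in ("top",):
    p=cam(t)
    for x in bot.pinpoint(p,"tray_handle")[:2]:print(x,world(p,*x["pixel"],z=.178))
M=np.linalg.inv(p["world_to_cam"])
E
```

```text
[ 0.4511 -0.3721  0.3001] [-179.9835   -0.0087   87.6001] [-39.5173  12.341   26.1608 103.8382  -0.0031  52.8825]
2634 ((0.4525393843650818, -0.372812420129776), (0.09954170882701874, 0.020185818895697594), 87.81819915771484) [ 0.4525 -0.3695  0.1832]
{'pixel': [335.3, 234.7], 'conf': 0.82} [ 0.454  -0.3727  0.178 ]
{'pixel': [474.0, 259.6], 'conf': 0.72} [ 0.4487 -0.3718  0.178 ]
```

View pics/w1.png

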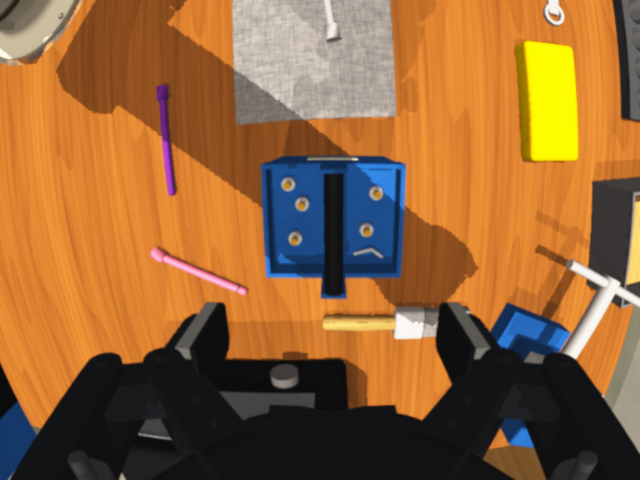

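Emit:
play_rows(
  targets=[
    {"grip": 0, "linear": [0.1, 0, -5], "delta_rot": [0, 0, 0]},
    {"grip": 0, "linear": [0.1, 0, -9], "delta_rot": [0, 0, 0]},
    {"grip": 0, "linear": [0.1, 0, -12], "delta_rot": [0, 0, 0]},
    {"grip": 0, "linear": [0.1, 0, -14], "delta_rot": [0, 0, 0]},
    {"grip": 255, "linear": [0.1, 0, -14], "delta_rot": [0, 0, 0]},
    {"grip": 255, "linear": [0.1, 0, -14], "delta_rot": [0, 0, 0]},
    {"grip": 255, "linear": [0.1, 0, -14], "delta_rot": [0, 0, 0]},
    {"grip": 255, "linear": [0.1, 0, -14], "delta_rot": [0, 0, 0]},
    {"grip": 255, "linear": [0.1, 0, -14], "delta_rot": [0, 0, 0]},
    {"grip": 255, "linear": [0.1, 0, -14], "delta_rot": [0, 0, 0]},
  ],
  force=60,
)

```text
time: 3.9
ee_pos: [0.4519, -0.3729, 0.1616]
tcp_rot: [179.9, 0.1, 87.5]
wrist_force: [-0.2, 0.9, 6.6]
opening: 0.012
grasp_force: 58.5
```

Emit:
play_rows(
  targets=[
    {"grip": 255, "linear": [0, 0, 0], "delta_rot": [0, 0, 0]},
    {"grip": 255, "linear": [0, 0, 0], "delta_rot": [0, 0, 0]},
    {"grip": 255, "linear": [0, 0, 1], "delta_rot": [0, 0, 0]},
    {"grip": 255, "linear": [0, 0, 2.5], "delta_rot": [0, 0, 0]},
    {"grip": 255, "linear": [0, 0, 4], "delta_rot": [0, 0, 0]},
  ],
)

```text
time: 4.4
ee_pos: [0.4513, -0.3722, 0.2006]
tcp_rot: [-179.9, -0.1, 87.5]
wrist_force: [0.3, -0.1, -3.5]
opening: 0.0119
grasp_force: 58.8
```

Emit:
play_rows(
  targets=[
    {"grip": 255, "linear": [0, 2, 3], "delta_rot": [0, 0, 0]},
    {"grip": 255, "linear": [0, 5, 5], "delta_rot": [0, 0, 0]},
    {"grip": 255, "linear": [-1, 9, 5], "delta_rot": [0, 0, 0]},
    {"grip": 255, "linear": [-1, 13, 5], "delta_rot": [0, 0, 0]},
    {"grip": 255, "linear": [-1, 17, 5], "delta_rot": [0, 0, 0]},
    {"grip": 255, "linear": [-1, 21, 5], "delta_rot": [0, 0, 0]},
    {"grip": 255, "linear": [-2, 25, 5], "delta_rot": [0, 0, 0]},
    {"grip": 255, "linear": [-2.2, 29, 5], "delta_rot": [0, 0, 0]},
    {"grip": 255, "linear": [-2.2, 33, 5], "delta_rot": [0, 0, 0]},
    {"grip": 255, "linear": [-2.2, 37, 5], "delta_rot": [0, 0, 0]},
  ],
)

```text
time: 5.4
ee_pos: [0.429, -0.001, 0.2507]
tcp_rot: [180.0, -0.0, 87.5]
wrist_force: [0.5, 0.6, -3.0]
opening: 0.012
grasp_force: 58.9
```

Emit:
play_rows(
  targets=[
    {"grip": 255, "linear": [0, 4, 0], "delta_rot": [0, 0, 0]},
    {"grip": 255, "linear": [0, 8, -2], "delta_rot": [0, 0, 0]},
    {"grip": 255, "linear": [0, 11, -5], "delta_rot": [0, 0, 0]},
    {"grip": 255, "linear": [0, 14, -8], "delta_rot": [0, 0, 0]},
    {"grip": 255, "linear": [0, 16, -11], "delta_rot": [0, 0, 0]},
    {"grip": 255, "linear": [0, 16.2, -14], "delta_rot": [0, 0, 0]},
    {"grip": 255, "linear": [0, 16.2, -16.5], "delta_rot": [0, 0, 0]},
    {"grip": 255, "linear": [0, 16.2, -18], "delta_rot": [0, 0, 0]},
    {"grip": 255, "linear": [0, 16.2, -18.6], "delta_rot": [0, 0, 0]},
    {"grip": 255, "linear": [0, 16.2, -18.6], "delta_rot": [0, 0, 0]},
  ],
)

```text
time: 6.4
ee_pos: [0.4295, 0.1594, 0.0648]
tcp_rot: [-180.0, -0.0, 87.5]
wrist_force: [0.5, 0.3, -3.3]
opening: 0.0119
grasp_force: 59.3
```

Emit:
play_rows(
  targets=[
    {"grip": 255, "linear": [0, 0, -0.2], "delta_rot": [0, 0, 0]},
    {"grip": 255, "linear": [0, 0, -0.2], "delta_rot": [0, 0, 0]},
  ],
)

```text
time: 6.6
ee_pos: [0.4306, 0.1597, 0.0636]
tcp_rot: [179.9, -0.1, 87.5]
wrist_force: [-0.0, -1.1, 0.7]
opening: 0.0123
grasp_force: 59.7
```

Emit:
play_rows(
  targets=[
    {"grip": 0, "linear": [0, 0, 0], "delta_rot": [0, 0, 0]},
    {"grip": 0, "linear": [0, 0, 0], "delta_rot": [0, 0, 0]},
    {"grip": 0, "linear": [0, 0, 0], "delta_rot": [0, 0, 0]},
    {"grip": 0, "linear": [0, 0, 0], "delta_rot": [0, 0, 0]},
    {"grip": 0, "linear": [0, 0, 4], "delta_rot": [0, 0, 0]},
    {"grip": 0, "linear": [0, 0, 9], "delta_rot": [0, 0, 0]},
    {"grip": 0, "linear": [0, 0, 14], "delta_rot": [0, 0, 0]},
    {"grip": 0, "linear": [2, 0, 18], "delta_rot": [0, 0, 0.05]},
    {"grip": 0, "linear": [5, -3, 21], "delta_rot": [0, 0, 0.12]},
    {"grip": 0, "linear": [8, -6, 24], "delta_rot": [0, 0, 0.18]},
  ],
)

```text
time: 7.6
ee_pos: [0.508, 0.1015, 0.3019]
tcp_rot: [179.9, -0.0, 98.1]
wrist_force: [0.5, -0.3, -0.1]
opening: 0.0856
grasp_force: 0.0
```

Emit:
play_rows(
  targets=[
    {"grip": 0, "linear": [4, -4, 0], "delta_rot": [0, 0, 0.05]},
    {"grip": 0, "linear": [8, -8, 0], "delta_rot": [0, 0, 0.108]},
    {"grip": 0, "linear": [10, -8, 0], "delta_rot": [0, 0, 0.108]},
    {"grip": 0, "linear": [10, -8, 0], "delta_rot": [0, 0, 0.108]},
  ],
)

```text
time: 8.0
ee_pos: [0.6099, 0.0197, 0.297]
tcp_rot: [-179.8, -0.0, 103.8]
wrist_force: [0.5, 0.8, -0.1]
opening: 0.0853
grasp_force: 0.0
```

```bash
python3 - <<'E'
from h import *
o=bot.get_obs();print(o["ee_pos"],o["tcp_rot"],o["q"])
p=cam("wrist");P,ok=cloud(p);save(p,"w2")
np.savez("w2.npz",P=P,ok=ok,c=p["color"])
for t,z in (("caliper",0),("seat_out",.072),("seat_in",.072),("worn1_mid",.072),("worn2_mid",.072),("pin_hole",.094)):
  for x in bot.pinpoint(p,t)[:2]:print(t,np.round(x["pixel"],1),round(x["conf"],2),world(p,*x["pixel"],z=z))
p=cam("top")
for t,z in (("tray_handle",.08),):
  for x in bot.pinpoint(p,t)[:2]:print(t,np.round(x["pixel"],1),round(x["conf"],2),world(p,*x["pixel"],z=z))
E
```

```text
[0.6099 0.0197 0.297 ] [-179.8143   -0.027   103.8237] [  1.857   16.2886  30.5814 104.4801  -0.0121  78.0333]
caliper [334.7 191.2] 0.7 [0.6116 0.025  0.    ]
caliper [332.8 265.2] 0.67 [ 0.6319 -0.0666  0.    ]
seat_in [333.3 180.3] 0.55 [0.6046 0.0461 0.072 ]
worn1_mid [335.  231.6] 0.73 [ 0.619  -0.0047  0.072 ]
worn2_mid [334.4 178. ] 0.57 [0.6051 0.0486 0.072 ]
worn2_mid [446.4  44.9] 0.54 [0.6805 0.2111 0.072 ]
tray_handle [261.8 270.3] 0.93 [0.4266 0.166  0.08  ]
```

View pics/w2.png

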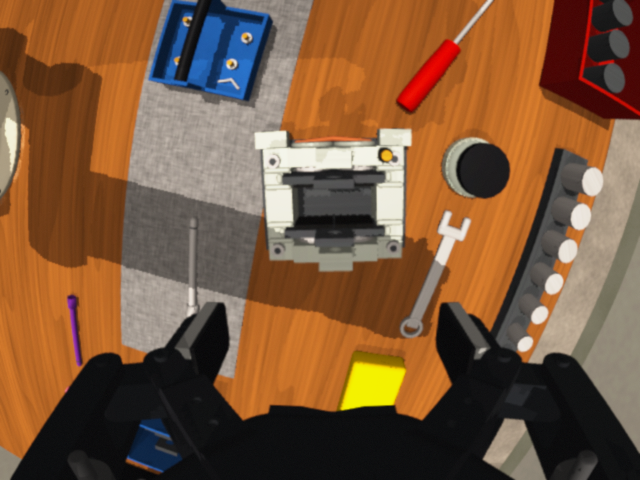

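Both grooves hold dark pads with their tabs up, at (335,180) and (335,232). Now a pose fit from this close depth image.

```bash
cat > cal.py <<'E'
from h import *
def fit(P,ok,x0=(.611,.0225,.25)):
    """fit caliper x,y,yaw: wall/boss tops must lie in known footprints"""
    from scipy.optimize import minimize
    m=ok&(np.hypot(P[...,0]-x0[0],P[...,1]-x0[1])<.12); X=P[m]
    B=X[(X[:,2]>.1025)&(X[:,2]<.1095)][:,:2]      # boss tops |x|<16, 40<|y|<58
    def loc(A,q):
        c,s=np.cos(q[2]),np.sin(q[2]); d=A-q[:2]; return np.c_[d[:,0]*c+d[:,1]*s,-d[:,0]*s+d[:,1]*c]
    def cost(q):
        l=loc(B,q); ex=np.maximum(abs(l[:,0])-.016,0); ay=abs(l[:,1]); ey=np.maximum(np.maximum(.040-ay,ay-.058),0)
        return np.minimum(ex**2+ey**2,.01**2).mean()*1e6
    best=min((minimize(cost,[x0[0]+a,x0[1]+b,x0[2]+c],method="Nelder-Mead",options=dict(xatol=1e-5,fatol=1e-6)) for a in(-.008,0,.008) for b in(-.008,0,.008) for c in(-.05,0,.05)),key=lambda r:r.fun)
    return best,X,loc,len(B)
E
python3 - <<'E'
from cal import *
d=np.load("w2.npz");P,ok=d["P"],d["ok"]
b,X,loc,n=fit(P,ok);print(b.x,np.degrees(b.x[2]),b.fun,n)
q=b.x;l=loc(X[:,:2],q);z=X[:,2]
h,e=np.histogram(z,np.arange(0,.13,.004));print(dict(zip(np.round(e,3),h)))
for lo,hi in((.1025,.1095),(.110,.12),(.074,.084)):
    k=(z>lo)&(z<hi)
    for s in(-1,1):
        kk=k&(s*l[:,1]>0)&(abs(l[:,0])<.08); a=l[kk]
        if len(a)>5: print(lo,s,len(a),"x",np.percentile(a[:,0],[1,50,99]),"y",np.percentile(a[:,1],[1,50,99]),np.median(z[kk]))
E
```

```text
[0.6115 0.0201 0.2714] 15.549016887963816 6.382170010136762 1461
{np.float64(0.0): np.int64(4773), np.float64(0.004): np.int64(53), np.float64(0.008): np.int64(2683), np.float64(0.012): np.int64(44), np.float64(0.016): np.int64(81), np.float64(0.02): np.int64(154), np.float64(0.024): np.int64(139), np.float64(0.028): np.int64(95), np.float64(0.032): np.int64(60), np.float64(0.036): np.int64(796), np.float64(0.04): np.int64(536), np.float64(0.044): np.int64(133), np.float64(0.048): np.int64(173), np.float64(0.052): np.int64(212), np.float64(0.056): np.int64(187), np.float64(0.06): np.int64(326), np.float64(0.064): np.int64(578), np.float64(0.068): np.int64(4275), np.float64(0.072): np.int64(1576), np.float64(0.076): np.int64(1768), np.float64(0.08): np.int64(1705), np.float64(0.084): np.int64(190), np.float64(0.088): np.int64(147), np.float64(0.092): np.int64(84), np.float64(0.096): np.int64(83), np.float64(0.1): np.int64(101), np.float64(0.104): np.int64(1391), np.float64(0.108): np.int64(85), np.float64(0.112): np.int64(710), np.float64(0.116): np.int64(0), np.float64(0.12): np.int64(0), np.float64(0.124): np.int64(0)}
0.1025 -1 714 x [-0.0162 -0.0001  0.0161] y [-0.0559 -0.045  -0.0202] 0.10566715139500227
0.1025 1 747 x [-0.0154  0.0001  0.016 ] y [0.0332 0.0509 0.0601] 0.10561491383955068
0.11 -1 388 x [-0.0179 -0.0005  0.0169] y [-0.0289 -0.024  -0.02  ] 0.11342277317218968
0.11 1 379 x [-0.0175 -0.0006  0.0178] y [0.025  0.0296 0.0335] 0.11353059896271422
0.074 -1 2073 x [-0.0642  0.0038  0.0644] y [-0.0548 -0.0382 -0.0168] 0.07937784910424617
0.074 1 2102 x [-0.0635  0.0184  0.0646] y [0.0221 0.0464 0.0601] 0.07983491294943293
```

Emit:
play_rows(
  targets=[
    {"grip": 70, "linear": [0.8, -2.4, -3], "delta_rot": [0, 0, 0.03]},
    {"grip": 70, "linear": [0.8, -2.4, -7], "delta_rot": [0, 0, 0.03]},
    {"grip": 70, "linear": [0.8, -2.4, -11], "delta_rot": [0, 0, 0.03]},
    {"grip": 70, "linear": [0.8, -2.4, -14], "delta_rot": [0, 0, 0.03]},
    {"grip": 70, "linear": [0.8, -2.4, -15], "delta_rot": [0, 0, 0.03]},
    {"grip": 70, "linear": [0.8, -2.4, -15], "delta_rot": [0, 0, 0.03]},
  ],
)

```text
time: 9.05
ee_pos: [0.6146, -0.002, 0.1494]
tcp_rot: [-179.9, -0.0, 105.7]
wrist_force: [-0.5, 0.1, 0.8]
opening: 0.0619
grasp_force: 0.0
```

```bash
python3 - <<'E'
from cal import *
o=bot.get_obs();print(o["ee_pos"],o["tcp_rot"],o["opening"])
p=cam("wrist");P,ok=cloud(p);save(p,"w3")
X=P[ok&(np.hypot(P[...,0]-.611,P[...,1]-.0225)<.12)];q=np.array([.6115,.0201,.2714]);c,s=np.cos(q[2]),np.sin(q[2]);d=X[:,:2]-q[:2];l=np.c_[d[:,0]*c+d[:,1]*s,-d[:,0]*s+d[:,1]*c];z=X[:,2]
for lo,hi in((.1025,.1095),(.110,.12)):
    for sg in(-1,1):
        k=(z>lo)&(z<hi)&(sg*l[:,1]>0)&(abs(l[:,0])<.03);a=l[k]
        if len(a)>5: print(lo,sg,len(a),"x",np.percentile(a[:,0],[1,50,99]),"y",np.percentile(a[:,1],[1,5,50,95,99]))
E
```

```text
[ 0.6146 -0.002   0.1494] [-179.9031   -0.0287  105.7155] 0.06186966129047468
0.1025 -1 2112 x [-0.0165 -0.0008  0.0157] y [-0.0557 -0.0547 -0.0439 -0.0205 -0.0203]
0.1025 1 2375 x [-0.0152  0.0006  0.0164] y [0.0332 0.0428 0.0512 0.0595 0.0603]
0.11 -1 1114 x [-0.0187 -0.001   0.0167] y [-0.0285 -0.028  -0.0239 -0.0205 -0.0203]
0.11 1 1281 x [-0.0176  0.0002  0.0179] y [0.0252 0.0257 0.0295 0.0331 0.0333]
```

View pics/w3.png

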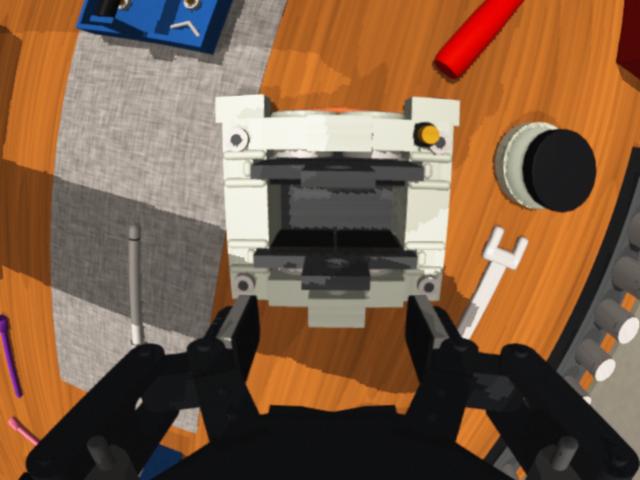

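Emit:
play_rows(
  targets=[
    {"grip": 70, "linear": [0, 0, 0], "delta_rot": [0, 0, 0]},
    {"grip": 70, "linear": [0, 0, 0], "delta_rot": [0, 0, 0]},
  ],
)

```text
time: 9.3
ee_pos: [0.6161, -0.0022, 0.152]
tcp_rot: [179.8, 0.0, 105.7]
wrist_force: [0.9, -0.5, -0.4]
opening: 0.0621
grasp_force: 0.0
```

Emit:
play_rows(
  targets=[
    {"grip": 70, "linear": [0, 0, 0], "delta_rot": [0, 0, 0]},
  ],
)

```text
time: 9.4
ee_pos: [0.6158, -0.0022, 0.1513]
tcp_rot: [179.9, 0.0, 105.7]
wrist_force: [-0.2, -0.7, 0.6]
opening: 0.0624
grasp_force: 0.0
```

Emit:
play_rows(
  targets=[
    {"grip": 70, "linear": [0, 0, 0], "delta_rot": [0, 0, 0]},
  ],
)

```text
time: 9.5
ee_pos: [0.6156, -0.0023, 0.1507]
tcp_rot: [180.0, 0.0, 105.7]
wrist_force: [-0.3, -0.2, -0.6]
opening: 0.0616
grasp_force: 0.0
```

Emit:
play_rows(
  targets=[
    {"grip": 70, "linear": [0, 0, 0], "delta_rot": [0, 0, 0]},
  ],
)

```text
time: 9.6
ee_pos: [0.6154, -0.0023, 0.1503]
tcp_rot: [180.0, 0.0, 105.7]
wrist_force: [0.0, -0.5, 0.5]
opening: 0.0621
grasp_force: 0.0
```

Emit:
play_rows(
  targets=[
    {"grip": 70, "linear": [0.2, -0.15, -2], "delta_rot": [0, 0, -0.01]},
    {"grip": 70, "linear": [0.2, -0.15, -4], "delta_rot": [0, 0, -0.01]},
    {"grip": 70, "linear": [0.2, -0.15, -5.3], "delta_rot": [0, 0, -0.01]},
    {"grip": 70, "linear": [0.2, -0.15, -6.2], "delta_rot": [0, 0, -0.01]},
    {"grip": 70, "linear": [0.2, -0.15, -6.2], "delta_rot": [0, 0, -0.01]},
    {"grip": 200, "linear": [0.2, -0.15, -6.2], "delta_rot": [0, 0, -0.01]},
    {"grip": 255, "linear": [0.2, -0.15, -6.2], "delta_rot": [0, 0, -0.01]},
    {"grip": 255, "linear": [0.2, -0.15, -6.2], "delta_rot": [0, 0, -0.01]},
    {"grip": 255, "linear": [0.2, -0.15, -6.2], "delta_rot": [0, 0, -0.01]},
    {"grip": 255, "linear": [0.2, -0.15, -6.2], "delta_rot": [0, 0, -0.01]},
  ],
  force=80,
)

```text
time: 10.6
ee_pos: [0.6181, -0.0037, 0.0895]
tcp_rot: [179.9, 0.0, 105.1]
wrist_force: [0.3, 1.6, 6.3]
opening: 0.0339
grasp_force: 80.2
```

Emit:
play_rows(
  targets=[
    {"grip": 255, "linear": [0, 0, 0.5], "delta_rot": [0, 0, 0]},
    {"grip": 255, "linear": [0, 0, 1], "delta_rot": [0, 0, 0]},
    {"grip": 255, "linear": [0, 0, 1.5], "delta_rot": [0, 0, 0]},
    {"grip": 255, "linear": [0, 0, 2], "delta_rot": [0, 0, 0]},
  ],
)

```text
time: 11.0
ee_pos: [0.6172, -0.0038, 0.1083]
tcp_rot: [-180.0, -0.0, 105.1]
wrist_force: [0.1, 0.1, -3.1]
opening: 0.0341
grasp_force: 79.9
```

Emit:
play_rows(
  targets=[
    {"grip": 255, "linear": [0, 0, 3], "delta_rot": [0, 0, 0]},
    {"grip": 255, "linear": [0, 0, 6.5], "delta_rot": [0, 0, 0]},
    {"grip": 255, "linear": [0, 0, 10], "delta_rot": [0, 0, 0]},
    {"grip": 255, "linear": [-1, 2, 13], "delta_rot": [0, 0, 0]},
    {"grip": 255, "linear": [-3, 6, 13], "delta_rot": [0, 0, -0.03]},
    {"grip": 255, "linear": [-5, 10, 13], "delta_rot": [0, 0, -0.06]},
    {"grip": 255, "linear": [-7, 14, 13], "delta_rot": [0, 0, -0.09]},
    {"grip": 255, "linear": [-9, 18, 13], "delta_rot": [0, 0, -0.12]},
    {"grip": 255, "linear": [-11, 22, 13], "delta_rot": [0, 0, -0.15]},
    {"grip": 255, "linear": [-13, 26, 13], "delta_rot": [0, 0, -0.18]},
  ],
)

```text
time: 12.0
ee_pos: [0.4862, 0.2576, 0.2384]
tcp_rot: [180.0, -0.0, 94.7]
wrist_force: [1.6, 0.6, -2.9]
opening: 0.034
grasp_force: 80.9
```

Emit:
play_rows(
  targets=[
    {"grip": 255, "linear": [-2, 4, -1], "delta_rot": [0, 0, 0]},
    {"grip": 255, "linear": [-2.6, 6.5, -4], "delta_rot": [0, 0, 0]},
    {"grip": 255, "linear": [-2.6, 6.5, -8], "delta_rot": [0, 0, 0]},
    {"grip": 255, "linear": [-2.6, 6.5, -12], "delta_rot": [0, 0, 0]},
    {"grip": 255, "linear": [-2.6, 6.5, -15], "delta_rot": [0, 0, 0]},
    {"grip": 255, "linear": [-2.6, 6.5, -16], "delta_rot": [0, 0, 0]},
    {"grip": 255, "linear": [-2.6, 6.5, -16.5], "delta_rot": [0, 0, 0]},
    {"grip": 255, "linear": [-2.6, 6.5, -16.5], "delta_rot": [0, 0, 0]},
  ],
)

```text
time: 12.8
ee_pos: [0.4618, 0.3214, 0.074]
tcp_rot: [179.9, -0.0, 94.8]
wrist_force: [-0.0, -0.4, -3.5]
opening: 0.0339
grasp_force: 80.8
```

Emit:
play_rows(
  targets=[
    {"grip": 255, "linear": [0, 0, -0.8], "delta_rot": [0, 0, 0]},
    {"grip": 255, "linear": [0, 0, -0.8], "delta_rot": [0, 0, 0]},
    {"grip": 70, "linear": [0, 0, -0.8], "delta_rot": [0, 0, 0]},
    {"grip": 70, "linear": [0, 0, -0.8], "delta_rot": [0, 0, 0]},
    {"grip": 70, "linear": [0, 0, -0.8], "delta_rot": [0, 0, 0]},
    {"grip": 70, "linear": [0, 0, 3], "delta_rot": [0, 0, 0]},
    {"grip": 70, "linear": [0, 0, 7], "delta_rot": [0, 0, 0]},
    {"grip": 70, "linear": [1, -2, 10], "delta_rot": [0, 0, 0.03]},
    {"grip": 70, "linear": [3, -6, 12], "delta_rot": [0, 0, 0.06]},
    {"grip": 70, "linear": [5, -10, 12], "delta_rot": [0, 0, 0.09]},
  ],
)

```text
time: 13.8
ee_pos: [0.5127, 0.2211, 0.197]
tcp_rot: [179.7, -0.1, 100.2]
wrist_force: [0.3, 0.4, -1.0]
opening: 0.0618
grasp_force: 0.0
```

Emit:
play_rows(
  targets=[
    {"grip": 70, "linear": [2, -4, 0], "delta_rot": [0, 0, 0.03]},
    {"grip": 70, "linear": [4, -8, 0], "delta_rot": [0, 0, 0.06]},
    {"grip": 70, "linear": [6, -12, 0], "delta_rot": [0, 0, 0.09]},
    {"grip": 70, "linear": [8, -16, 0], "delta_rot": [0, 0, 0.09]},
    {"grip": 70, "linear": [9.2, -17.2, -2], "delta_rot": [0, 0, 0.09]},
    {"grip": 70, "linear": [9.2, -17.2, -4], "delta_rot": [0, 0, 0.09]},
    {"grip": 70, "linear": [9.2, -17.2, -4], "delta_rot": [0, 0, 0.09]},
    {"grip": 70, "linear": [9.2, -17.2, -4], "delta_rot": [0, 0, 0.09]},
    {"grip": 70, "linear": [9.2, -17.2, -4], "delta_rot": [0, 0, 0.09]},
  ],
)

```text
time: 14.7
ee_pos: [0.6036, 0.0498, 0.1546]
tcp_rot: [179.9, 0.0, 105.2]
wrist_force: [-0.2, 0.3, 0.0]
opening: 0.0621
grasp_force: 0.0
```

Emit:
play_rows(
  targets=[
    {"grip": 70, "linear": [0, -0.1, -2.5], "delta_rot": [0, 0, 0]},
    {"grip": 70, "linear": [0, -0.1, -4.5], "delta_rot": [0, 0, 0]},
    {"grip": 70, "linear": [0, -0.1, -6], "delta_rot": [0, 0, 0]},
    {"grip": 70, "linear": [0, -0.1, -6.6], "delta_rot": [0, 0, 0]},
    {"grip": 70, "linear": [0, -0.1, -6.6], "delta_rot": [0, 0, 0]},
    {"grip": 200, "linear": [0, -0.1, -6.6], "delta_rot": [0, 0, 0]},
    {"grip": 255, "linear": [0, -0.1, -6.6], "delta_rot": [0, 0, 0]},
    {"grip": 255, "linear": [0, -0.1, -6.6], "delta_rot": [0, 0, 0]},
    {"grip": 255, "linear": [0, -0.1, -6.6], "delta_rot": [0, 0, 0]},
    {"grip": 255, "linear": [0, -0.1, -6.6], "delta_rot": [0, 0, 0]},
  ],
)

```text
time: 15.7
ee_pos: [0.6041, 0.0483, 0.0887]
tcp_rot: [179.8, 0.0, 105.1]
wrist_force: [0.2, 0.6, 7.1]
opening: 0.0339
grasp_force: 80.0
```

Emit:
play_rows(
  targets=[
    {"grip": 255, "linear": [0, 0, 0.5], "delta_rot": [0, 0, 0]},
    {"grip": 255, "linear": [0, 0, 1], "delta_rot": [0, 0, 0]},
    {"grip": 255, "linear": [0, 0, 1.5], "delta_rot": [0, 0, 0]},
    {"grip": 255, "linear": [0, 0, 4], "delta_rot": [0, 0, 0]},
    {"grip": 255, "linear": [0, 0, 7], "delta_rot": [0, 0, 0]},
    {"grip": 255, "linear": [0, 0, 10], "delta_rot": [0, 0, 0]},
  ],
)

```text
time: 16.3
ee_pos: [0.603, 0.0482, 0.188]
tcp_rot: [-180.0, -0.0, 105.1]
wrist_force: [1.4, -0.0, -1.9]
opening: 0.034
grasp_force: 80.6
```

Emit:
play_rows(
  targets=[
    {"grip": 255, "linear": [-1, 2, 3], "delta_rot": [0, 0, 0]},
    {"grip": 255, "linear": [-3, 6, 5], "delta_rot": [0, 0, -0.03]},
    {"grip": 255, "linear": [-5, 10, 5], "delta_rot": [0, 0, -0.06]},
    {"grip": 255, "linear": [-7, 14, 5], "delta_rot": [0, 0, -0.09]},
    {"grip": 255, "linear": [-9, 18, 5], "delta_rot": [0, 0, -0.12]},
    {"grip": 255, "linear": [-11, 22, 5], "delta_rot": [0, 0, -0.15]},
    {"grip": 255, "linear": [-12.5, 26, 5], "delta_rot": [0, 0, -0.18]},
    {"grip": 255, "linear": [-14, 30, 5], "delta_rot": [0, 0, -0.18]},
    {"grip": 255, "linear": [-14.6, 33.5, 4], "delta_rot": [0, 0, -0.18]},
    {"grip": 255, "linear": [-14.6, 33.5, 1], "delta_rot": [0, 0, -0.18]},
  ],
)

```text
time: 17.3
ee_pos: [0.4567, 0.3878, 0.1989]
tcp_rot: [179.8, -0.2, 95.0]
wrist_force: [0.7, -0.9, -2.8]
opening: 0.0344
grasp_force: 80.9
```

```bash
python3 - <<'E'
from h import *
print(bot.get_obs()["ee_pos"])
p=cam("side");P,ok=cloud(p);save(p,"s2",(230,130,430,290),4)
for x in bot.pinpoint(p,"worn1_mid")[:3]+bot.pinpoint(p,"worn2_mid")[:3]:print(x,world(p,*x["pixel"],z=.046))
E
```

```text
[0.4567 0.3878 0.1989]
{'pixel': [302.0, 194.5], 'conf': 0.58} [0.4502 0.3388 0.046 ]
{'pixel': [301.5, 156.4], 'conf': 0.73} [0.4737 0.6115 0.046 ]
```

View pics/s2.png

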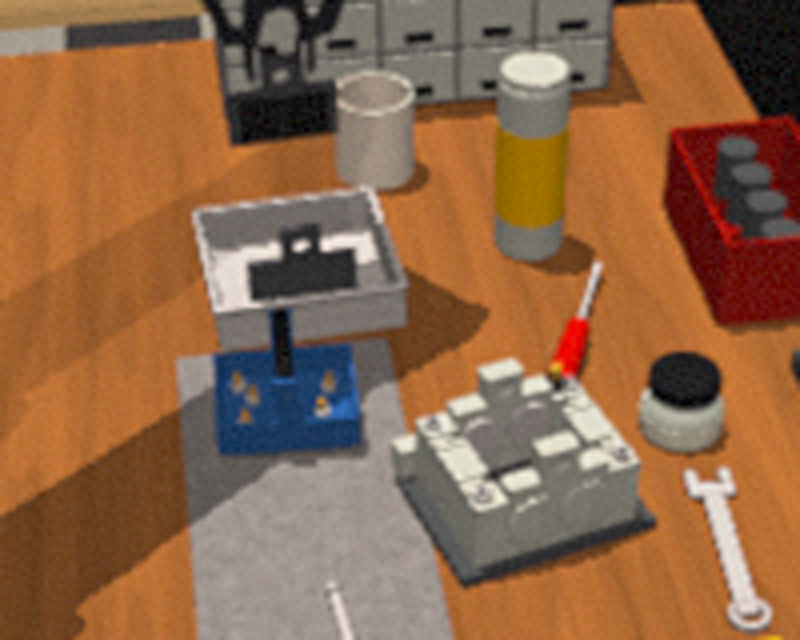

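Pad 1 stands in the pan at about (300,265) in the crop, and both grooves are empty. Now I lower the second pad and go to the box.

Emit:
play_rows(
  targets=[
    {"grip": 255, "linear": [0, 0, -4], "delta_rot": [0, 0, 0]},
    {"grip": 255, "linear": [0, 0, -8], "delta_rot": [0, 0, 0]},
    {"grip": 255, "linear": [0, 0, -11], "delta_rot": [0, 0, 0]},
    {"grip": 255, "linear": [0, 0, -13], "delta_rot": [0, 0, 0]},
    {"grip": 255, "linear": [0, 0, -13.3], "delta_rot": [0, 0, 0]},
    {"grip": 255, "linear": [0, 0, -13.3], "delta_rot": [0, 0, 0]},
    {"grip": 70, "linear": [0, 0, -13.3], "delta_rot": [0, 0, 0]},
    {"grip": 70, "linear": [0, 0, -13.3], "delta_rot": [0, 0, 0]},
    {"grip": 70, "linear": [0, 0, -13.3], "delta_rot": [0, 0, 0]},
    {"grip": 70, "linear": [0, 0, -10], "delta_rot": [0, 0, 0]},
  ],
)

```text
time: 18.45
ee_pos: [0.4558, 0.382, 0.094]
tcp_rot: [-179.7, 0.2, 94.8]
wrist_force: [0.1, 0.2, 0.3]
opening: 0.0616
grasp_force: 0.0
```

Emit:
play_rows(
  targets=[
    {"grip": 70, "linear": [0, 0, 4], "delta_rot": [0, 0, 0]},
    {"grip": 70, "linear": [0, 0, 8], "delta_rot": [0, 0, 0]},
    {"grip": 70, "linear": [0, -2, 12], "delta_rot": [0, 0, 0]},
    {"grip": 70, "linear": [0, -6, 14], "delta_rot": [0, 0, 0]},
    {"grip": 70, "linear": [0, -10.5, 15], "delta_rot": [0, 0, 0]},
    {"grip": 70, "linear": [0, -15, 15], "delta_rot": [0, 0, 0]},
    {"grip": 70, "linear": [0, -19.5, 15], "delta_rot": [0, 0, 0]},
    {"grip": 70, "linear": [0, -24, 15], "delta_rot": [0, 0, 0]},
    {"grip": 70, "linear": [0, -28.5, 15], "delta_rot": [0, 0, 0]},
    {"grip": 70, "linear": [0, -33, 15], "delta_rot": [0, 0, 0]},
  ],
)

```text
time: 19.45
ee_pos: [0.457, 0.0516, 0.248]
tcp_rot: [179.9, -0.0, 94.8]
wrist_force: [0.0, 0.4, 0.7]
opening: 0.0621
grasp_force: 0.0
```

Emit:
play_rows(
  targets=[
    {"grip": 70, "linear": [0, -4.5, 0], "delta_rot": [0, 0, 0]},
    {"grip": 70, "linear": [0, -9, 0], "delta_rot": [0, 0, -0.03]},
    {"grip": 70, "linear": [0, -13.5, 0], "delta_rot": [0, 0, -0.06]},
    {"grip": 70, "linear": [0, -18, 0], "delta_rot": [0, 0, -0.09]},
    {"grip": 70, "linear": [0, -22.5, 0], "delta_rot": [0, 0, -0.12]},
    {"grip": 70, "linear": [0, -27, 0], "delta_rot": [0, 0, -0.13]},
    {"grip": 70, "linear": [0, -31.5, 0], "delta_rot": [0, 0, -0.13]},
    {"grip": 70, "linear": [-0.3, -36, 0], "delta_rot": [0, 0, -0.13]},
    {"grip": 70, "linear": [-0.3, -40.5, 0], "delta_rot": [0, 0, -0.13]},
    {"grip": 70, "linear": [-0.3, -43, 0], "delta_rot": [0, 0, -0.13]},
  ],
)

```text
time: 20.45
ee_pos: [0.4537, -0.3798, 0.2472]
tcp_rot: [180.0, 0.0, 87.3]
wrist_force: [1.0, 0.8, 0.3]
opening: 0.0619
grasp_force: 0.0
```

Emit:
play_rows(
  targets=[
    {"grip": 70, "linear": [0, 0, 0], "delta_rot": [0, 0, 0]},
    {"grip": 70, "linear": [0, 0, 0], "delta_rot": [0, 0, 0]},
    {"grip": 70, "linear": [0, 0, 0], "delta_rot": [0, 0, 0]},
  ],
)

```text
time: 20.75
ee_pos: [0.4545, -0.3759, 0.2476]
tcp_rot: [180.0, 0.0, 87.4]
wrist_force: [-0.1, -0.4, 0.3]
opening: 0.062
grasp_force: 0.0
```

```bash
python3 - <<'E'
from h import *
o=bot.get_obs();print(o["ee_pos"],o["tcp_rot"])
p=cam("wrist");P,ok=cloud(p);save(p,"w4")
m=ok&(abs(P[...,0]-.452)<.08)&(abs(P[...,1]+.372)<.08);X=P[m]
def rect(n,A):
    r=cv2.minAreaRect(A[:,:2].astype(np.float32));print(n,len(A),np.array(r[0]),np.array(r[1]),r[2],np.median(A[:,2]))
rect("rim",X[(X[:,2]>.102)&(X[:,2]<.114)])
T=X[(X[:,2]>.078)&(X[:,2]<.095)&(abs(X[:,0]-.452)<.03)]
rect("tabA",T[(T[:,1]<-.372)&(T[:,1]>-.41)]);rect("tabB",T[(T[:,1]>-.372)&(T[:,1]<-.335)])
p=cam("side")
for t in("worn1_mid","worn2_mid"):
  for x in bot.pinpoint(p,t)[:3]:print(t,x,world(p,*x["pixel"],z=.046))
E
```

```text
[ 0.4545 -0.3759  0.2476] [179.9688   0.0109  87.4019]
rim 3218 [ 0.4517 -0.3743] [0.1008 0.1209] 87.72000122070312 0.10738954356673294
tabA 502 [ 0.4515 -0.3916] [0.0092 0.0351] 87.27361297607422 0.0874791371077775
tabB 517 [ 0.4525 -0.3572] [0.009  0.0353] 88.03926849365234 0.08745264138758985
```

View pics/w4.png

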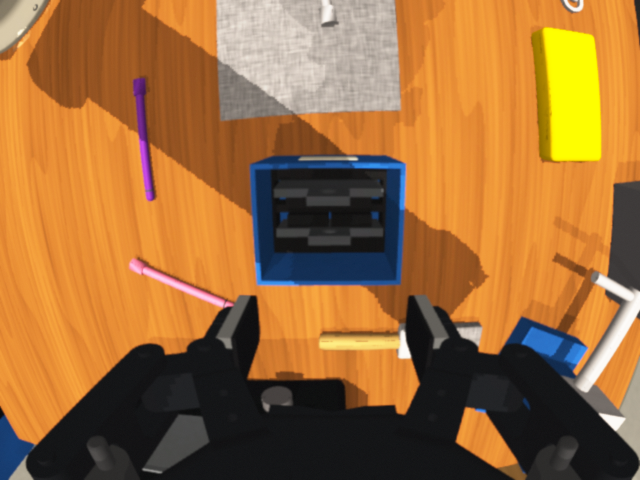

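```bash
python3 - <<'E'
from h import *
p=cam("wrist");P,ok=cloud(p)
m=ok&(abs(P[...,0]-.452)<.08)&(abs(P[...,1]+.374)<.08);X=P[m]
d=X[:,:2]-[.4519,-.3735];t=np.radians(-2.4);l=np.c_[d[:,0]*np.cos(t)+d[:,1]*np.sin(t),-d[:,0]*np.sin(t)+d[:,1]*np.cos(t)];z=X[:,2]
for x0,x1 in((-.045,-.03),(-.015,-.002),(.002,.015),(.03,.045)):
  print(x0)
  for lo in np.arange(.02,.095,.006):
    k=(z>lo)&(z<lo+.006)&(l[:,0]>x0)&(l[:,0]<x1)&(abs(l[:,1])<.045)
    if k.sum()>8:
      h,e=np.histogram(l[k,1],np.arange(-.046,.047,.004)); print(round(lo,3),h)
print(e*1e3)
E
```

```text
-0.045
0.02 [ 0  0  0  0  0  0  0  2  0  0  0  0  1  0  0  0  0 15  0  0  0  0  0]
0.026 [ 1  0  0  1  0  0  0  2  0  0  0  1  2  0  0  0  0 15  1  1  1  1  0]
0.032 [40 49 59 55  0  0  0  6  0  0 54 25  6  0  0  0  0 16 63 63 61 14  0]
0.038 [ 0  0  0  0  0  0  0  4  0  0 10  0  0  0  0  0  0 16  0  0  0  0  0]
0.044 [ 0  0  0  0  0  0  0 27 36 34 29  0 40 40 19  0  5 15  0  0  0  0  0]
0.05 [ 0  0  0  0  0 14 37 46  3  7  0  0  3  5 13 48 52 10  0  0  0  0  0]
0.056 [ 0  0  0  0  0 17 28 13  0  0  0  0  0  0  5 20 31  0  0  0  0  0  0]
-0.015
0.02 [ 0  0  0  0  0  0  0  0  0  0  0  0  0  0  0  0  0 20  0  0  0  0  0]
0.026 [ 3  0  0  0  0  0  0  0  0  0  0  0  0  0  0  0  0 15  2  1  3  0  0]
0.032 [35 27  0  0  0  0  0  0  0  0 50 14  0  0  0  0  0 15 26 58 58  6  0]
0.038 [ 0  0  0  0  0  0  0  0  0  0 14  0  0  0  0  0  0 14  0  0  0  0  0]
0.044 [ 0  0  0  0  0  0  0 23 47 51 39  0 28  0  0  0  0 14  0  0  0  0  0]
0.05 [ 0  0  0  0  0  0  0 24  9  7  1  0  0  0  0  0  0 15  0  0  0  0  0]
0.056 [ 0  0  0  0  0  0  3 32  0  0  0  0  0  0  0  0 28 12  0  0  0  0  0]
0.062 [ 0  0
[... 1263 characters left out ...]
0  0  0 45 64 52  0  0  0  0  0  0]
0.03
0.02 [ 0  0  0  0  0  0  0  1  0  0  0  0  3  0  0  0  0 16  0  0  0  0  0]
0.026 [ 1  0  1  0  0  0  0  2  0  0  0  0  6  0  0  0  0 17  3  2  1  0  0]
0.032 [43 56 52 60 11  0  0  5  0  0 55 25  5  0  0  0  0 16 30 61 63 13  0]
0.038 [ 0  0  0  0  0  0  0  4  0  0 11  0  0  0  0  0  0 17  0  0  0  0  0]
0.044 [ 0  0  0  0  0  0  0 24 40 42 28  0 40 34 25  0  0 16  0  0  0  0  0]
0.05 [ 0  0  0  0  0  8 36 52  4  6  1  0  0  5  5 48 43 17  0  0  0  0  0]
0.056 [ 0  0  0  0  0  8 29 12  0  0  0  0  0  0  0 19 34  0  0  0  0  0  0]
[-46. -42. -38. -34. -30. -26. -22. -18. -14. -10.  -6.  -2.   2.   6.
  10.  14.  18.  22.  26.  30.  34.  38.  42.  46.]
```

Depth shows both plates upright in the foam with the linings facing each other (A at local y −18, B at +17). No half turn is needed, so A goes outboard and B inboard. Grasping A.

Emit:
play_rows(
  targets=[
    {"grip": 70, "linear": [-0.3, -1.5, -4], "delta_rot": [0, 0, 0]},
    {"grip": 70, "linear": [-0.3, -1.5, -8], "delta_rot": [0, 0, 0]},
    {"grip": 70, "linear": [-0.3, -1.5, -12], "delta_rot": [0, 0, 0]},
    {"grip": 70, "linear": [-0.3, -1.5, -13], "delta_rot": [0, 0, 0]},
    {"grip": 70, "linear": [-0.3, -1.5, -13], "delta_rot": [0, 0, 0]},
    {"grip": 70, "linear": [-0.3, -1.5, -13], "delta_rot": [0, 0, 0]},
  ],
  force=80,
)

```text
time: 21.6
ee_pos: [0.452, -0.3921, 0.1193]
tcp_rot: [179.9, 0.1, 87.4]
wrist_force: [-0.3, 0.1, 1.2]
opening: 0.0619
grasp_force: 0.0
```

Emit:
play_rows(
  targets=[
    {"grip": 70, "linear": [0, 0.05, -2.5], "delta_rot": [0, 0, 0]},
    {"grip": 70, "linear": [0, 0.05, -4.5], "delta_rot": [0, 0, 0]},
    {"grip": 70, "linear": [0, 0.05, -5.5], "delta_rot": [0, 0, 0]},
    {"grip": 70, "linear": [0, 0.05, -5.5], "delta_rot": [0, 0, 0]},
    {"grip": 200, "linear": [0, 0.05, -5.5], "delta_rot": [0, 0, 0]},
    {"grip": 255, "linear": [0, 0.05, -5.5], "delta_rot": [0, 0, 0]},
    {"grip": 255, "linear": [0, 0.05, -5.5], "delta_rot": [0, 0, 0]},
    {"grip": 255, "linear": [0, 0.05, -5.5], "delta_rot": [0, 0, 0]},
    {"grip": 255, "linear": [0, 0.05, -5.5], "delta_rot": [0, 0, 0]},
  ],
)

```text
time: 22.5
ee_pos: [0.4521, -0.3919, 0.0641]
tcp_rot: [179.9, 0.1, 87.4]
wrist_force: [-0.4, 0.4, 6.9]
opening: 0.0339
grasp_force: 79.8
```

Emit:
play_rows(
  targets=[
    {"grip": 255, "linear": [0, 0, 0], "delta_rot": [0, 0, 0]},
    {"grip": 255, "linear": [0, 0, 0.5], "delta_rot": [0, 0, 0]},
    {"grip": 255, "linear": [0, 0, 1.5], "delta_rot": [0, 0, 0]},
    {"grip": 255, "linear": [0, 0, 3], "delta_rot": [0, 0, 0]},
    {"grip": 255, "linear": [0, 0, 6], "delta_rot": [0, 0, 0]},
    {"grip": 255, "linear": [0, 0, 10], "delta_rot": [0, 0, 0]},
    {"grip": 255, "linear": [0, 0, 14], "delta_rot": [0, 0, 0]},
  ],
)

```text
time: 23.2
ee_pos: [0.451, -0.3908, 0.2043]
tcp_rot: [-180.0, -0.0, 87.4]
wrist_force: [0.7, -0.7, -2.8]
opening: 0.034
grasp_force: 80.2
```

Emit:
play_rows(
  targets=[
    {"grip": 255, "linear": [1.5, 3.5, 1], "delta_rot": [0, 0, 0.03]},
    {"grip": 255, "linear": [3.2, 7.4, 2], "delta_rot": [0, 0, 0.06]},
    {"grip": 255, "linear": [4.9, 11.4, 2], "delta_rot": [0, 0, 0.09]},
    {"grip": 255, "linear": [6.6, 15.4, 2], "delta_rot": [0, 0, 0.13]},
    {"grip": 255, "linear": [8.3, 19.4, 2], "delta_rot": [0, 0, 0.17]},
    {"grip": 255, "linear": [10, 23.4, 2], "delta_rot": [0, 0, 0.21]},
    {"grip": 255, "linear": [11.7, 27.4, 2], "delta_rot": [0, 0, 0.25]},
    {"grip": 255, "linear": [13.4, 31.4, 2], "delta_rot": [0, 0, 0.28]},
    {"grip": 255, "linear": [15, 35, 2], "delta_rot": [0, 0, 0.307]},
    {"grip": 255, "linear": [16.7, 38.6, 0], "delta_rot": [0, 0, 0.307]},
  ],
)

```text
time: 24.2
ee_pos: [0.6196, -0.0034, 0.2059]
tcp_rot: [179.7, 0.1, 105.0]
wrist_force: [0.6, -1.0, -2.9]
opening: 0.0338
grasp_force: 80.4
```

Emit:
play_rows(
  targets=[
    {"grip": 255, "linear": [0, 0, 0], "delta_rot": [0, 0, 0]},
    {"grip": 255, "linear": [0, 0, 0], "delta_rot": [0, 0, 0]},
    {"grip": 255, "linear": [0, 0, 0], "delta_rot": [0, 0, 0]},
    {"grip": 255, "linear": [0, 0, 0], "delta_rot": [0, 0, 0]},
    {"grip": 255, "linear": [0, 0, 0], "delta_rot": [0, 0, 0]},
  ],
)

```text
time: 24.7
ee_pos: [0.6182, -0.0062, 0.2029]
tcp_rot: [179.9, 0.0, 104.9]
wrist_force: [0.3, 0.0, -2.6]
opening: 0.0336
grasp_force: 80.6
```

```bash
cat > loc.py <<'E'
from h import *
C=np.array([.6110,.0223]);Y=np.radians(15.)
def loc(A):
    c,s=np.cos(Y),np.sin(Y);d=np.asarray(A)[...,:2]-C;return np.stack([d[...,0]*c+d[...,1]*s,-d[...,0]*s+d[...,1]*c],-1)
def wd(x,y):
    c,s=np.cos(Y),np.sin(Y);return C+[x*c-y*s,x*s+y*c]
E
python3 - <<'E'
from loc import *
o=bot.get_obs();print(o["ee_pos"],o["tcp_rot"],"tcp local",loc(o["ee_pos"]))
p=cam("wrist");P,ok=cloud(p);save(p,"w5")
X=P[ok&(np.hypot(P[...,0]-C[0],P[...,1]-C[1])<.1)];l=loc(X);z=X[:,2]
k=(z>.1025)&(z<.109)&(abs(l[:,0])<.03)
for s in(-1,1):
    a=l[k&(s*l[:,1]>.03)]
    if len(a)>5:print("boss",s,len(a),np.percentile(a,[2,98],axis=0).ravel())
k=(z>.13)&(z<.21)&(abs(l[:,0])<.07)&(abs(l[:,1])<.07)
for lo in np.arange(.13,.21,.008):
    a=l[k&(z>lo)&(z<lo+.008)]
    if len(a)>8:print("held z",round(lo,3),len(a),np.percentile(a,[2,98],axis=0).ravel())
E
```

```text
[ 0.6182 -0.0062  0.2029] [179.9393   0.0191 104.8738] tcp local [-0.0004 -0.0294]
boss -1 24 [-0.0012 -0.0428  0.0009 -0.0394]
boss 1 1465 [-0.0155  0.0402  0.0156  0.0583]
held z 0.138 33 [-0.0499 -0.0301  0.0496 -0.0179]
held z 0.146 468 [-0.0391 -0.0295  0.039  -0.0169]
held z 0.154 672 [-0.0477 -0.0291  0.048  -0.0162]
held z 0.162 666 [-0.049  -0.0289  0.0485 -0.0159]
held z 0.17 908 [-0.048  -0.0284  0.0475 -0.0155]
held z 0.178 1045 [-0.0485 -0.0281  0.0483 -0.015 ]
held z 0.186 5412 [-0.0441 -0.0305  0.0452 -0.0154]
held z 0.194 1829 [-0.0484 -0.0346  0.048  -0.0264]
held z 0.202 521 [-0.0213 -0.0293  0.0217 -0.018 ]
```

View pics/w5.png

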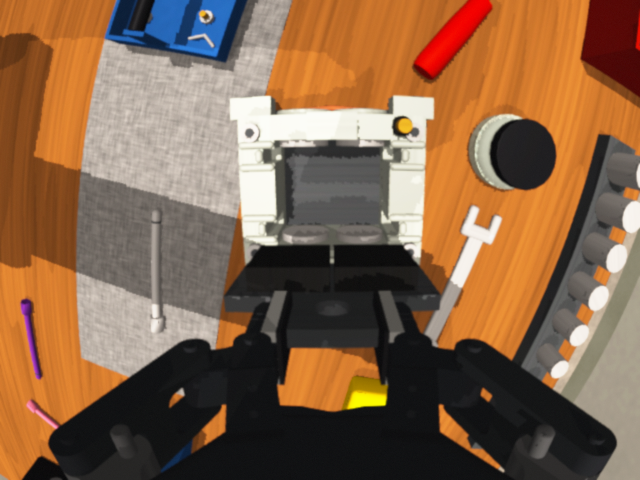

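```bash
python3 - <<'E'
from loc import *
p=cam("wrist");P,ok=cloud(p);o=bot.get_obs();t=loc(o["ee_pos"]);print(o["ee_pos"],t)
X=P[ok];l=loc(X)-t;z=X[:,2]-o["ee_pos"][2]
k=(abs(l[:,0])<.036)&(abs(l[:,1]-.013)<.006)&(z>-.055)&(z<-.02)
A=np.c_[l[k,0],z[k],np.ones(k.sum())];s,*_=np.linalg.lstsq(A,l[k,1],rcond=None);print("lining y=%.3f x + %.3f z + %.4f"%tuple(s),k.sum(),np.std(l[k,1]-A@s))
for lo,hi in((-.012,-.004),(.015,.035)):
  k=(abs(l[:,0])<(.048 if lo<0 else .012))&(abs(l[:,1])<.015)&(z>lo)&(z<hi)&((abs(l[:,0])>.025)|(lo>0))
  if k.sum()>5: print(lo,k.sum(),np.percentile(l[k,1],[2,10,50,90,98]),np.median(z[k]))
E
```

```text
[ 0.6182 -0.006   0.2025] [-0.0004 -0.0292]
lining y=0.004 x + 0.053 z + 0.0148 2434 0.00023301235803327623
-0.012 1316 [-0.0057 -0.0044 -0.0001  0.0023  0.0027] -0.008399618582114105
0.015 1851 [-0.0041 -0.003   0.0019  0.0039  0.0042] 0.023337443375370415
```

Emit:
play_rows(
  targets=[
    {"grip": 255, "linear": [-0.06, 0.23, -1], "delta_rot": [0.051, 0.014, 0]},
    {"grip": 255, "linear": [-0.06, 0.23, -3], "delta_rot": [0.051, 0.014, 0]},
    {"grip": 255, "linear": [-0.06, 0.23, -5], "delta_rot": [0.051, 0.014, 0]},
    {"grip": 255, "linear": [-0.06, 0.23, -6], "delta_rot": [0.051, 0.014, 0]},
    {"grip": 255, "linear": [-0.06, 0.23, -6], "delta_rot": [0.051, 0.014, 0]},
    {"grip": 255, "linear": [-0.06, 0.23, -6], "delta_rot": [0.051, 0.014, 0]},
    {"grip": 255, "linear": [-0.06, 0.23, -6], "delta_rot": [0.051, 0.014, 0]},
  ],
)

```text
time: 25.5
ee_pos: [0.6182, -0.003, 0.1434]
tcp_rot: [179.9, -3.0, 105.0]
wrist_force: [0.0, -0.0, -2.2]
opening: 0.0342
grasp_force: 80.6
```

```bash
cat > held.py <<'E'
from loc import *
def held():
    p=cam("wrist");P,ok=cloud(p);o=bot.get_obs();t=loc(o["ee_pos"]);print(o["ee_pos"],o["tcp_rot"],"tcp",t)
    X=P[ok];L=loc(X);l=L-t;z=X[:,2]-o["ee_pos"][2]
    k=(abs(l[:,0])<.036)&(abs(abs(l[:,1])-.014)<.008)&(z>-.05)&(z<-.02)
    print(k.sum())
    if k.sum()>50:
        A=np.c_[l[k,0],z[k],np.ones(k.sum())];s,*_=np.linalg.lstsq(A,l[k,1],rcond=None);print("lining y=%.3f x + %.3f z + %.4f"%tuple(s),k.sum(),np.std(l[k,1]-A@s),"abs y at plate bottom",s[2]-.06*s[1]+t[1])
    k=(X[:,2]>.1025)&(X[:,2]<.109)&(abs(L[:,0])<.03)
    for q in(-1,1):
        a=L[k&(q*L[:,1]>.036)&(q*L[:,1]<.065)]
        if len(a)>50:print("boss",q,len(a),np.percentile(a,[2,98],axis=0).ravel())
    k=(abs(l[:,0])<.06)&(z<-.004)&(z>-.014)&(abs(l[:,1])<.006);print("plate top x",np.percentile(L[k,0],[1,99]),"y",np.percentile(L[k,1],[2,98]))
    return p
E
python3 -c "
from held import *
held()"
```

```text
[ 0.6182 -0.0029  0.1433] [179.9251  -3.0014 104.9626] tcp [ 0.0004 -0.0262]
2155
lining y=0.005 x + -0.001 z + 0.0147 2155 0.00023633217102284477 abs y at plate bottom -0.011412758719283109
boss 1 2394 [-0.0155  0.0403  0.0155  0.0577]
plate top x [-0.0485  0.0501] y [-0.0311 -0.021 ]
```

Emit:
play_rows(
  targets=[
    {"grip": 255, "linear": [-0.04, -0.06, -0.6], "delta_rot": [0, 0, 0]},
    {"grip": 255, "linear": [-0.04, -0.06, -1.0], "delta_rot": [0, 0, 0]},
    {"grip": 255, "linear": [-0.04, -0.06, -1.4], "delta_rot": [0, 0, 0]},
    {"grip": 255, "linear": [-0.04, -0.06, -1.8], "delta_rot": [0, 0, 0]},
  ],
)

```text
time: 25.95
ee_pos: [0.6172, -0.0036, 0.1235]
tcp_rot: [-180.0, -3.0, 104.9]
wrist_force: [0.1, -0.9, -2.4]
opening: 0.034
grasp_force: 80.6
```

Emit:
play_rows(
  targets=[
    {"grip": 255, "linear": [0, 0, -0.3], "delta_rot": [0, 0, 0]},
    {"grip": 255, "linear": [0, 0, -0.6], "delta_rot": [0, 0, 0]},
  ],
)

```text
time: 26.15
ee_pos: [0.6172, -0.0035, 0.1177]
tcp_rot: [-180.0, -3.0, 105.0]
wrist_force: [0.1, -0.0, -2.2]
opening: 0.0342
grasp_force: 80.6
```

Entered the groove freely; continuing down.

Emit:
play_rows(
  targets=[
    {"grip": 255, "linear": [0, 0, -0.5], "delta_rot": [0, 0, 0]},
    {"grip": 255, "linear": [0, 0, -1.0], "delta_rot": [0, 0, 0]},
    {"grip": 255, "linear": [0, 0, -1.5], "delta_rot": [0, 0, 0]},
    {"grip": 255, "linear": [0, 0, -2.0], "delta_rot": [0, 0, 0]},
    {"grip": 255, "linear": [0, 0, -2.4], "delta_rot": [0, 0, 0]},
    {"grip": 255, "linear": [0, 0, -2.6], "delta_rot": [0, 0, 0]},
  ],
)

```text
time: 26.75
ee_pos: [0.6171, -0.0035, 0.0915]
tcp_rot: [-179.9, -3.0, 105.0]
wrist_force: [-0.8, 0.1, -1.4]
opening: 0.0337
grasp_force: 80.6
```

Emit:
play_rows(
  targets=[
    {"grip": 255, "linear": [0, 0, -0.2], "delta_rot": [0, 0, 0]},
    {"grip": 255, "linear": [0, 0, -0.2], "delta_rot": [0, 0, 0]},
  ],
)

```text
time: 26.95
ee_pos: [0.6174, -0.0036, 0.0904]
tcp_rot: [180.0, -3.0, 105.0]
wrist_force: [0.3, 0.4, -3.0]
opening: 0.0343
grasp_force: 80.6
```

Emit:
play_rows(
  targets=[
    {"grip": 70, "linear": [0, 0, 0], "delta_rot": [0, 0, 0]},
    {"grip": 70, "linear": [0, 0, 0], "delta_rot": [0, 0, 0]},
    {"grip": 70, "linear": [0, 0, 0], "delta_rot": [0, 0, 0]},
    {"grip": 70, "linear": [0, 0, 2], "delta_rot": [0, 0, 0]},
    {"grip": 70, "linear": [0, 0, 5], "delta_rot": [0, 0, 0]},
    {"grip": 70, "linear": [0, 0, 9], "delta_rot": [-0.051, -0.014, 0]},
    {"grip": 70, "linear": [0, 0, 12], "delta_rot": [-0.051, -0.014, 0]},
    {"grip": 70, "linear": [0, 0, 12], "delta_rot": [-0.051, -0.014, 0]},
  ],
)

```text
time: 27.75
ee_pos: [0.6187, -0.0033, 0.2154]
tcp_rot: [179.6, 0.1, 105.0]
wrist_force: [0.2, -0.9, 0.6]
opening: 0.0618
grasp_force: 0.0
```

```bash
cat > seated.py <<'E'
from loc import *
p=cam("wrist");P,ok=cloud(p);o=bot.get_obs();print(o["ee_pos"],o["tcp_rot"])
X=P[ok];L=loc(X);z=X[:,2]
for s in(-1,1):
    k=(z>.110)&(z<.121)&(abs(L[:,0])<.03)&(s*L[:,1]>.01)&(s*L[:,1]<.045)
    if k.sum()>20:print("tab",s,k.sum(),"z",np.median(z[k]),np.percentile(L[k],[2,98],axis=0).ravel())
    k=(z>.076)&(z<.088)&(abs(L[:,0])<.048)&(abs(L[:,0])>.02)&(abs(s*L[:,1]-.028)<.004)
    if k.sum()>20:print("platetop",s,k.sum(),"z left/right",np.median(z[k&(L[:,0]<0)]),np.median(z[k&(L[:,0]>0)]),np.percentile(L[k,1],[2,98]))
    k=(z>.1025)&(z<.109)&(abs(L[:,0])<.03)&(s*L[:,1]>.037)
    if k.sum()>20:print("boss",s,np.percentile(L[k],[2,98],axis=0).ravel())
E
python3 seated.py
```

```text
[ 0.6183 -0.0033  0.2126] [179.7458   0.0628 104.9719]
tab -1 635 z 0.11354380225703567 [-0.0171 -0.0286  0.0168 -0.0206]
platetop -1 508 z left/right 0.08170277938421208 0.08170188548615154 [-0.0296 -0.0242]
boss -1 [-0.015  -0.0578  0.0154 -0.0396]
boss 1 [-0.0156  0.0405  0.0153  0.0575]
```

Emit:
play_rows(
  targets=[
    {"grip": 70, "linear": [-1.6, -3.5, 1], "delta_rot": [0, 0, -0.03]},
    {"grip": 70, "linear": [-3.3, -7, 1], "delta_rot": [0, 0, -0.06]},
    {"grip": 70, "linear": [-5, -10.6, 1], "delta_rot": [0, 0, -0.09]},
    {"grip": 70, "linear": [-6.7, -14.2, 1], "delta_rot": [0, 0, -0.13]},
    {"grip": 70, "linear": [-8.4, -17.8, 1], "delta_rot": [0, 0, -0.17]},
    {"grip": 70, "linear": [-10, -21.4, 1], "delta_rot": [0, 0, -0.21]},
    {"grip": 70, "linear": [-11.7, -25, 1], "delta_rot": [0, 0, -0.25]},
    {"grip": 70, "linear": [-13.4, -28.6, 1], "delta_rot": [0, 0, -0.28]},
    {"grip": 70, "linear": [-15, -32, 0], "delta_rot": [0, 0, -0.3]},
    {"grip": 70, "linear": [-16.6, -35.4, -3], "delta_rot": [0, 0, -0.3]},
  ],
)

```text
time: 28.8
ee_pos: [0.451, -0.3596, 0.1809]
tcp_rot: [179.8, 0.1, 87.7]
wrist_force: [0.2, 0.8, 0.3]
opening: 0.0617
grasp_force: 0.0
```

Emit:
play_rows(
  targets=[
    {"grip": 70, "linear": [0, 0, -3], "delta_rot": [0, 0, 0]},
    {"grip": 70, "linear": [0, 0, -6], "delta_rot": [0, 0, 0]},
    {"grip": 70, "linear": [0, 0, -6], "delta_rot": [0, 0, 0]},
    {"grip": 70, "linear": [0, 0, -6], "delta_rot": [0, 0, 0]},
    {"grip": 70, "linear": [0, 0, -6], "delta_rot": [0, 0, 0]},
  ],
)

```text
time: 29.3
ee_pos: [0.4519, -0.3577, 0.1216]
tcp_rot: [179.9, 0.1, 87.8]
wrist_force: [-0.0, -0.4, 0.3]
opening: 0.0621
grasp_force: 0.0
```

```bash
python3 - <<'E'
from h import *
o=bot.get_obs();print(o["ee_pos"],o["tcp_rot"])
p=cam("wrist");P,ok=cloud(p)
X=P[ok&(abs(P[...,0]-.452)<.025)&(abs(P[...,1]+.357)<.03)&(P[...,2]>.08)&(P[...,2]<.1)]
print(len(X), cv2.minAreaRect(X[:,:2].astype(np.float32)) if len(X)>3 else "")
E
```

```text
[ 0.4519 -0.3577  0.1216] [179.912    0.0624  87.7879]
1409 ((0.4522114396095276, -0.3572436571121216), (0.009077314287424088, 0.03637044131755829), 87.56759643554688)
```

Emit:
play_rows(
  targets=[
    {"grip": 70, "linear": [0.04, 0.04, -2.5], "delta_rot": [0, 0, 0]},
    {"grip": 70, "linear": [0.04, 0.04, -4.5], "delta_rot": [0, 0, 0]},
    {"grip": 70, "linear": [0.04, 0.04, -5.7], "delta_rot": [0, 0, 0]},
    {"grip": 70, "linear": [0.04, 0.04, -5.7], "delta_rot": [0, 0, 0]},
    {"grip": 200, "linear": [0.04, 0.04, -5.7], "delta_rot": [0, 0, 0]},
    {"grip": 255, "linear": [0.04, 0.04, -5.7], "delta_rot": [0, 0, 0]},
    {"grip": 255, "linear": [0.04, 0.04, -5.7], "delta_rot": [0, 0, 0]},
    {"grip": 255, "linear": [0.04, 0.04, -5.7], "delta_rot": [0, 0, 0]},
    {"grip": 255, "linear": [0.04, 0.04, -5.7], "delta_rot": [0, 0, 0]},
  ],
)

```text
time: 30.25
ee_pos: [0.4523, -0.3577, 0.0648]
tcp_rot: [179.9, 0.1, 87.8]
wrist_force: [-0.1, 0.1, 6.5]
opening: 0.0338
grasp_force: 79.7
```

Emit:
play_rows(
  targets=[
    {"grip": 255, "linear": [0, 0, 0], "delta_rot": [0, 0, 0]},
    {"grip": 255, "linear": [0, 0, 0.5], "delta_rot": [0, 0, 0]},
    {"grip": 255, "linear": [0, 0, 1.5], "delta_rot": [0, 0, 0]},
    {"grip": 255, "linear": [0, 0, 3], "delta_rot": [0, 0, 0]},
    {"grip": 255, "linear": [0, 0, 6], "delta_rot": [0, 0, 0]},
    {"grip": 255, "linear": [0, 0, 10], "delta_rot": [0, 0, 0]},
    {"grip": 255, "linear": [0, 0, 15], "delta_rot": [0, 0, 0]},
  ],
)

```text
time: 30.95
ee_pos: [0.451, -0.3566, 0.2142]
tcp_rot: [-179.9, -0.1, 87.8]
wrist_force: [1.3, -0.7, -3.7]
opening: 0.034
grasp_force: 80.5
```

Emit:
play_rows(
  targets=[
    {"grip": 255, "linear": [1.5, 3.5, 0.5], "delta_rot": [0, 0, 0.03]},
    {"grip": 255, "linear": [3, 7.6, 1], "delta_rot": [0, 0, 0.06]},
    {"grip": 255, "linear": [4.6, 11.9, 1], "delta_rot": [0, 0, 0.09]},
    {"grip": 255, "linear": [6.2, 16.2, 1], "delta_rot": [0, 0, 0.13]},
    {"grip": 255, "linear": [7.8, 20.5, 1], "delta_rot": [0, 0, 0.17]},
    {"grip": 255, "linear": [9.4, 24.8, 1], "delta_rot": [0, 0, 0.21]},
    {"grip": 255, "linear": [11, 29.1, 1], "delta_rot": [0, 0, 0.25]},
    {"grip": 255, "linear": [12.6, 33.4, 1], "delta_rot": [0, 0, 0.28]},
    {"grip": 255, "linear": [14, 37.2, 1], "delta_rot": [0, 0, 0.3]},
    {"grip": 255, "linear": [15.3, 40.6, 0], "delta_rot": [0, 0, 0.3]},
  ],
)

```text
time: 31.95
ee_pos: [0.6056, 0.0511, 0.2155]
tcp_rot: [179.8, 0.0, 105.0]
wrist_force: [-0.1, -0.7, -3.2]
opening: 0.0339
grasp_force: 80.7
```

Emit:
play_rows(
  targets=[
    {"grip": 255, "linear": [0, 0, 0], "delta_rot": [0, 0, 0]},
    {"grip": 255, "linear": [0, 0, 0], "delta_rot": [0, 0, 0]},
    {"grip": 255, "linear": [0, 0, 0], "delta_rot": [0, 0, 0]},
    {"grip": 255, "linear": [0, 0, 0], "delta_rot": [0, 0, 0]},
    {"grip": 255, "linear": [0, 0, 0], "delta_rot": [0, 0, 0]},
  ],
)

```text
time: 32.45
ee_pos: [0.6046, 0.0479, 0.2137]
tcp_rot: [180.0, 0.0, 104.9]
wrist_force: [0.1, 0.1, -4.0]
opening: 0.0341
grasp_force: 80.9
```

```bash
python3 - <<'E'
from loc import *
p=cam("wrist");P,ok=cloud(p);o=bot.get_obs();t=loc(o["ee_pos"]);print(o["ee_pos"],o["tcp_rot"],"tcp",t)
X=P[ok];L=loc(X);l=L-t;z=X[:,2]-o["ee_pos"][2]
# visible face here is the +y back of the plate (at +4 mm)
k=(abs(l[:,0])<.045)&(abs(l[:,1]-.004)<.007)&(z>-.052)&(z<-.014);A=np.c_[l[k,0],z[k],np.ones(k.sum())]
s,*_=np.linalg.lstsq(A,l[k,1],rcond=None);r=l[k,1]-A@s;print("back y=%.3f x+%.3f z+%.4f"%tuple(s),k.sum(),r.std())
for lo in np.arange(-.06,.035,.008):
    k=(abs(l[:,0])<.055)&(abs(l[:,1])<.02)&(z>lo)&(z<lo+.008)
    if k.sum()>10:print(round(lo,3),k.sum(),np.percentile(l[k],[2,98],axis=0).ravel(),np.median(l[k,1]))
E
```

```text
[0.6046 0.048  0.2136] [179.9638   0.01   104.8826] tcp [0.0005 0.0265]
back y=-0.004 x+-0.062 z+0.0050 5394 0.000308772020998715
-0.06 957 [-0.0475  0.0078  0.0482  0.0091] 0.008527724783557622
-0.052 1008 [-0.0473  0.0072  0.0482  0.0086] 0.008035125639409807
-0.044 1093 [-0.0478  0.0068  0.0481  0.0082] 0.007515964516163154
-0.036 1262 [-0.0474  0.0062  0.0482  0.0078] 0.007000442537745247
-0.028 1411 [-0.0475  0.0058  0.048   0.0073] 0.006520693108975267
-0.02 1782 [-0.0471 -0.0093  0.048   0.0068] 0.0059744955114740435
-0.012 2810 [-0.048  -0.0021  0.0488  0.0062] 0.004418676413575486
-0.004 725 [-0.0162 -0.0017  0.0173  0.0058] 0.004791651233140792
0.004 988 [-0.0278  0.0038  0.0287  0.0114] 0.0049615348750812575
0.012 1659 [-0.0287  0.0032  0.0298  0.0114] 0.004438969861750651
0.02 2968 [-0.0279 -0.006   0.0288  0.0113] 0.002348059891845708
0.028 918 [-0.0291 -0.0098  0.0297  0.0116] 0.008234542356423152
```

Emit:
play_rows(
  targets=[
    {"grip": 255, "linear": [-0.09, 0.03, -1], "delta_rot": [-0.06, -0.016, 0]},
    {"grip": 255, "linear": [-0.09, 0.03, -3], "delta_rot": [-0.06, -0.016, 0]},
    {"grip": 255, "linear": [-0.09, 0.03, -5], "delta_rot": [-0.06, -0.016, 0]},
    {"grip": 255, "linear": [-0.09, 0.03, -7], "delta_rot": [-0.06, -0.016, 0]},
    {"grip": 255, "linear": [-0.09, 0.03, -7], "delta_rot": [-0.06, -0.016, 0]},
    {"grip": 255, "linear": [-0.09, 0.03, -7], "delta_rot": [-0.06, -0.016, 0]},
    {"grip": 255, "linear": [-0.09, 0.03, -7], "delta_rot": [-0.06, -0.016, 0]},
  ],
)

```text
time: 33.2
ee_pos: [0.6043, 0.049, 0.1446]
tcp_rot: [179.9, 3.6, 104.9]
wrist_force: [-0.5, 0.8, -3.0]
opening: 0.0339
grasp_force: 80.8
```

```bash
python3 - <<'E'
from loc import *
p=cam("wrist");P,ok=cloud(p);o=bot.get_obs();t=loc(o["ee_pos"]);print(o["ee_pos"],o["tcp_rot"],"tcp",t)
X=P[ok];L=loc(X);l=L-t;z=X[:,2]-o["ee_pos"][2]
k=(abs(l[:,0])<.045)&(abs(l[:,1]-.004)<.005)&(z>-.052)&(z<-.014);A=np.c_[l[k,0],z[k],np.ones(k.sum())]
s,*_=np.linalg.lstsq(A,l[k,1],rcond=None);r=l[k,1]-A@s;print("back y=%.3f x+%.3f z+%.4f"%tuple(s),k.sum(),r.std(),"x",np.percentile(L[k,0],[1,99]),"x all",np.percentile(L[(abs(l[:,0])<.055)&(abs(l[:,1]-.004)<.005)&(z>-.05)&(z<-.02),0],[1,99]))
k=(X[:,2]>.1025)&(X[:,2]<.109)&(abs(L[:,0])<.03)&(L[:,1]>.038)&(L[:,1]<.065);print("boss",np.percentile(L[k],[2,98],axis=0).ravel())
E
```

```text
[0.6044 0.0491 0.1446] [179.8825   3.576  104.934 ] tcp [0.0005 0.0276]
back y=-0.003 x+-0.001 z+0.0051 5448 0.0003064853306756692 x [-0.0435  0.0446] x all [-0.0481  0.0498]
boss [-0.0151  0.0408  0.0153  0.0583]
```

Emit:
play_rows(
  targets=[
    {"grip": 255, "linear": [-0.07, -0.06, -0.6], "delta_rot": [0, 0, 0]},
    {"grip": 255, "linear": [-0.07, -0.06, -1.0], "delta_rot": [0, 0, 0]},
    {"grip": 255, "linear": [-0.07, -0.06, -1.4], "delta_rot": [0, 0, 0]},
    {"grip": 255, "linear": [-0.07, -0.06, -1.8], "delta_rot": [0, 0, 0]},
    {"grip": 255, "linear": [-0.07, -0.06, -2.2], "delta_rot": [0, 0, 0]},
  ],
)

```text
time: 33.75
ee_pos: [0.603, 0.0486, 0.1205]
tcp_rot: [-180.0, 3.6, 105.0]
wrist_force: [-0.4, -0.5, -3.5]
opening: 0.0339
grasp_force: 81.0
```

Emit:
play_rows(
  targets=[
    {"grip": 255, "linear": [0, 0, -0.3], "delta_rot": [0, 0, 0]},
    {"grip": 255, "linear": [0, 0, -0.6], "delta_rot": [0, 0, 0]},
  ],
)

```text
time: 33.95
ee_pos: [0.6031, 0.0486, 0.1147]
tcp_rot: [-180.0, 3.6, 105.0]
wrist_force: [0.6, -0.1, -3.0]
opening: 0.034
grasp_force: 81.0
```

Emit:
play_rows(
  targets=[
    {"grip": 255, "linear": [0, 0, -0.5], "delta_rot": [0, 0, 0]},
    {"grip": 255, "linear": [0, 0, -1.0], "delta_rot": [0, 0, 0]},
    {"grip": 255, "linear": [0, 0, -1.5], "delta_rot": [0, 0, 0]},
    {"grip": 255, "linear": [0, 0, -2.0], "delta_rot": [0, 0, 0]},
    {"grip": 255, "linear": [0, 0, -2.3], "delta_rot": [0, 0, 0]},
    {"grip": 255, "linear": [0, 0, -2.3], "delta_rot": [0, 0, 0]},
    {"grip": 255, "linear": [0, 0, -2.3], "delta_rot": [0, 0, 0]},
  ],
)

```text
time: 34.65
ee_pos: [0.6031, 0.0485, 0.0921]
tcp_rot: [180.0, 3.6, 105.0]
wrist_force: [0.2, -0.4, -3.3]
opening: 0.0339
grasp_force: 81.0
```

Emit:
play_rows(
  targets=[
    {"grip": 70, "linear": [0, 0, 0], "delta_rot": [0, 0, 0]},
    {"grip": 70, "linear": [0, 0, 0], "delta_rot": [0, 0, 0]},
    {"grip": 70, "linear": [0, 0, 0], "delta_rot": [0, 0, 0]},
    {"grip": 70, "linear": [0, 0, 2], "delta_rot": [0, 0, 0]},
    {"grip": 70, "linear": [0, 0, 5], "delta_rot": [0, 0, 0]},
    {"grip": 70, "linear": [0, -2, 9], "delta_rot": [0.06, 0.016, 0]},
    {"grip": 70, "linear": [0, -5, 12], "delta_rot": [0.06, 0.016, 0]},
    {"grip": 70, "linear": [0, -5, 12], "delta_rot": [0.06, 0.016, 0]},
  ],
)

```text
time: 35.45
ee_pos: [0.6046, -0.0043, 0.2174]
tcp_rot: [179.6, 0.2, 104.8]
wrist_force: [0.2, 0.5, 0.5]
opening: 0.062
grasp_force: 0.0
```

```bash
python3 seated.py; python3 - <<'E'
from loc import *
p=cam("wrist");P,ok=cloud(p)
X=P[ok&(abs(P[...,0]-.455)<.04)&(P[...,1]<-.02)&(P[...,1]>-.22)&(P[...,2]>.0055)&(P[...,2]<.02)]
print("pin",len(X)); h=X[X[:,1]<-.15]
print(cv2.minAreaRect(X[:,:2].astype(np.float32)),X.min(0),X.max(0),np.percentile(X[:,2],[5,50,95]))
for s,z in(("pin_head",.008),("pin_tip",.006)):
  for q in("wrist","top"):
    pp=p if q=="wrist" else cam("top")
    for x in bot.pinpoint(pp,s)[:3]:print(q,s,np.round(x["pixel"],1),round(x["conf"],2),world(pp,*x["pixel"],z=z))
save(p,"w6")
E
```

```text
[ 0.6041 -0.003   0.2147] [179.7496   0.0807 104.8151]
tab -1 641 z 0.11358634210455232 [-0.0175 -0.0286  0.0167 -0.0204]
platetop -1 498 z left/right 0.08167817530255844 0.08167435265281558 [-0.0296 -0.0241]
boss -1 [-0.0154 -0.0577  0.0156 -0.0395]
tab 1 720 z 0.11362243511567398 [-0.0176  0.0206  0.017   0.029 ]
platetop 1 653 z left/right 0.08160814971267588 0.08177426733778051 [0.0241 0.0305]
boss 1 [-0.0155  0.0403  0.0156  0.0574]
pin 1071
((0.45536962151527405, -0.11539334803819656), (0.017532622441649437, 0.13884671032428741), 4.006255149841309) [ 0.4421 -0.1847  0.0056] [ 0.468  -0.0463  0.0161] [0.0065 0.0096 0.0136]
wrist pin_head [ 37.2 308. ] 0.97 [ 0.2498 -0.2264  0.008 ]
wrist pin_head [171.9 322.7] 0.89 [ 0.4616 -0.1731  0.008 ]
wrist pin_head [ 41.9 408.3] 0.46 [ 0.2174 -0.4395  0.008 ]
top pin_head [403.2 342.5] 0.64 [ 0.2413 -0.219   0.008 ]
top pin_head [388.3 262.5] 0.56 [ 0.4615 -0.1802  0.008 ]
top pin_head [483.5 354.5] 0.5 [ 0.2118 -0.4377  0.008 ]
wrist pin_tip [ 49.7 378.8] 0.95 [ 0.2518 -0.3558  0.006 ]
wrist pin_tip [174.1 216.3] 0.71 [ 0.4502 -0.0487  0.006 ]
top pin_tip [454.5 340.8] 0.76 [ 0.2476 -0.3601  0.006 ]
top pin_tip [502.6 308.8] 0.55 [ 0.3364 -0.4961  0.006 ]
```

View pics/w6.png

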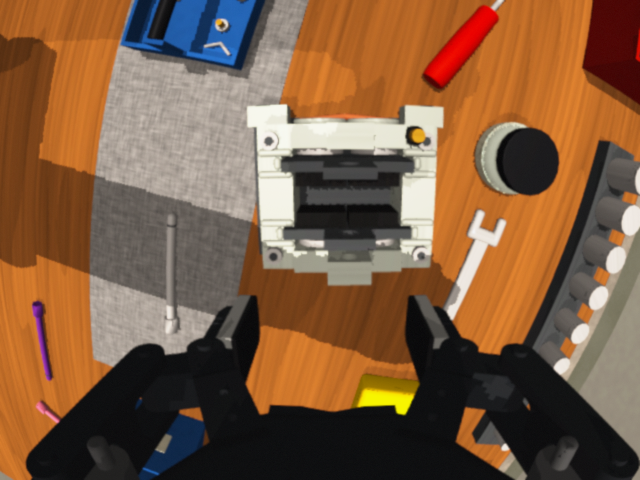

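Both new pads are seated: tab tops are level at z 0.1136 at (350,170) and (348,237), with linings to the middle. The steel pin has its head at (171,325). Going to the pin head.

Emit:
play_rows(
  targets=[
    {"grip": 90, "linear": [-3, -4, 0], "delta_rot": [0, 0, -0.05]},
    {"grip": 90, "linear": [-6, -8, 0], "delta_rot": [0, 0, -0.1]},
    {"grip": 90, "linear": [-9, -12, 0], "delta_rot": [0, 0, -0.15]},
    {"grip": 90, "linear": [-12, -15, -2], "delta_rot": [0, 0, -0.18]},
    {"grip": 90, "linear": [-14.3, -17.5, -5], "delta_rot": [0, 0, -0.18]},
    {"grip": 90, "linear": [-14.3, -17.5, -9], "delta_rot": [0, 0, -0.18]},
    {"grip": 90, "linear": [-14.3, -17.5, -9], "delta_rot": [0, 0, -0.18]},
    {"grip": 90, "linear": [-14.3, -17.5, -9], "delta_rot": [0, 0, -0.18]},
    {"grip": 90, "linear": [-14.3, -17.5, -9], "delta_rot": [0, 0, -0.18]},
    {"grip": 90, "linear": [-14.3, -17.5, -9], "delta_rot": [0, 0, -0.18]},
  ],
)

```text
time: 36.85
ee_pos: [0.4614, -0.1762, 0.1239]
tcp_rot: [179.9, 0.1, 94.7]
wrist_force: [0.1, -0.5, 0.3]
opening: 0.0551
grasp_force: 0.0
```

```bash
cat > pin.py <<'E'
from h import *
o=bot.get_obs();print(o["ee_pos"],o["tcp_rot"])
p=cam("wrist");P,ok=cloud(p);save(p,"w7")
X=P[ok&(abs(P[...,0]-.455)<.05)&(P[...,1]<-.02)&(P[...,1]>-.25)&(P[...,2]>.0055)&(P[...,2]<.03)]
H=X;z=H[:,2]
c=H[:,:2].mean(0);u,s,v=np.linalg.svd(H[:,:2]-c,full_matrices=False);d=v[0]*np.sign(v[0][1])
a=(H[:,:2]-c)@d;n=np.array([-d[1],d[0]]);b=(H[:,:2]-c)@n
print("dir deg",np.degrees(np.arctan2(d[1],d[0])),len(H),a.min(),a.max())
for lo in np.arange(a.min(),a.max(),.01):
    k=(a>=lo)&(a<lo+.01)
    if k.sum()>3:print(np.round(c+d*(lo+.005),4),"b",np.percentile(b[k],[2,50,98]),"ztop",np.percentile(z[k],95))
for t in("pin_head","pin_tip"):
  for x in bot.pinpoint(p,t)[:2]:print(t,x,world(p,*x["pixel"],z=.008))
E
python3 pin.py
```

```text
[ 0.4614 -0.1762  0.1239] [179.8647   0.0622  94.7124]
dir deg 95.77081472791804 3044 -0.06601629569317559 0.07360161925598972
[ 0.4599 -0.1801] b [-0.0077  0.0002  0.0082] ztop 0.014681832746211923
[ 0.4589 -0.1702] b [-0.0078 -0.      0.008 ] ztop 0.014390773812077772
[ 0.4579 -0.1602] b [-0.0044 -0.0001  0.0049] ztop 0.012046491201945031
[ 0.4569 -0.1503] b [-0.0046  0.0002  0.0046] ztop 0.011988845106012133
[ 0.4559 -0.1403] b [-0.0048 -0.0005  0.0044] ztop 0.011791044075364647
[ 0.4549 -0.1304] b [-0.0049 -0.0001  0.0048] ztop 0.0117154576623129
[ 0.4539 -0.1204] b [-0.0045  0.0003  0.0047] ztop 0.01143333296289816
[ 0.4529 -0.1105] b [-0.0046 -0.0001  0.0044] ztop 0.011440993139517255
[ 0.4519 -0.1005] b [-0.0048  0.      0.0049] ztop 0.01125666147526681
[ 0.4509 -0.0906] b [-0.0049 -0.0002  0.0047] ztop 0.011012935929707972
[ 0.4498 -0.0806] b [-0.005  -0.0003  0.0045] ztop 0.010858187690076071
[ 0.4488 -0.0707] b [-0.0046  0.0001  0.005 ] ztop 0.010477085421441866
[ 0.4478 -0.0607] b [-0.0048  0.      0.0048] ztop 0.010559543563937018
[ 0.4468 -0.0508] b [-0.0049 -0.0002  0.0051] ztop 0.010168962509885476
pin_head {'pixel': [328.8, 233.4], 'conf': 0.76} [ 0.4597 -0.1744  0.008 ]
pin_head {'pixel': [83.9, 274.5], 'conf': 0.63} [ 0.2464 -0.2285  0.008 ]
pin_tip {'pixel': [324.1, 56.4], 'conf': 0.82} [ 0.4463 -0.0496  0.008 ]
```

View pics/w7.png

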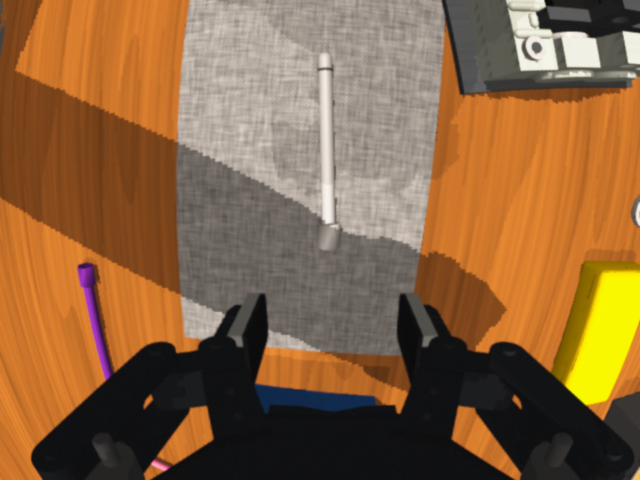

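Emit:
play_rows(
  targets=[
    {"grip": 90, "linear": [-0.15, -0.44, -4], "delta_rot": [0, 0, 0.019]},
    {"grip": 90, "linear": [-0.15, -0.44, -8], "delta_rot": [0, 0, 0.019]},
    {"grip": 90, "linear": [-0.15, -0.44, -10.5], "delta_rot": [0, 0, 0.019]},
    {"grip": 90, "linear": [-0.15, -0.44, -11.3], "delta_rot": [0, 0, 0.019]},
    {"grip": 90, "linear": [-0.15, -0.44, -11.3], "delta_rot": [0, 0, 0.019]},
    {"grip": 90, "linear": [-0.15, -0.44, -11.3], "delta_rot": [0, 0, 0.019]},
  ],
  force=60,
)

```text
time: 37.6
ee_pos: [0.4595, -0.1811, 0.0106]
tcp_rot: [179.9, 0.0, 95.7]
wrist_force: [-0.2, -0.0, -0.6]
opening: 0.0555
grasp_force: 0.0
```

Emit:
play_rows(
  targets=[
    {"grip": 90, "linear": [0, 0, -0.6], "delta_rot": [0, 0, 0]},
    {"grip": 180, "linear": [0, 0, -0.6], "delta_rot": [0, 0, 0]},
    {"grip": 255, "linear": [0, 0, -0.6], "delta_rot": [0, 0, 0]},
    {"grip": 255, "linear": [0, 0, -0.6], "delta_rot": [0, 0, 0]},
    {"grip": 255, "linear": [0, 0, -0.6], "delta_rot": [0, 0, 0]},
    {"grip": 255, "linear": [0, 0, -0.6], "delta_rot": [0, 0, 0]},
    {"grip": 255, "linear": [0, 0, -0.6], "delta_rot": [0, 0, 0]},
    {"grip": 255, "linear": [0, 0, -0.6], "delta_rot": [0, 0, 0]},
  ],
)

```text
time: 38.4
ee_pos: [0.4589, -0.181, 0.0035]
tcp_rot: [180.0, 0.0, 95.7]
wrist_force: [-1.3, 0.2, 5.2]
opening: 0.0115
grasp_force: 60.1
```

Emit:
play_rows(
  targets=[
    {"grip": 255, "linear": [0, 0, 1], "delta_rot": [0, 0, 0]},
    {"grip": 255, "linear": [0, 0, 3], "delta_rot": [0, 0, 0]},
    {"grip": 255, "linear": [0, 0, 7], "delta_rot": [0, 0, 0]},
    {"grip": 255, "linear": [0, 0, 10], "delta_rot": [0, 0, 0]},
    {"grip": 255, "linear": [0, 0, 10], "delta_rot": [0, 0, 0]},
    {"grip": 255, "linear": [0, 0, 10], "delta_rot": [0, 0, 0]},
  ],
)

```text
time: 39.0
ee_pos: [0.4589, -0.181, 0.1035]
tcp_rot: [179.9, 0.0, 95.7]
wrist_force: [0.6, -0.6, -1.1]
opening: 0.0119
grasp_force: 59.4
```

```bash
cat > pinh.py <<'E'
from h import *
def pinh():
    """held pin axis relative to TCP, in tool-yaw frame: along (tool x), across, height"""
    o=bot.get_obs();t=o["ee_pos"];r=o["tcp_rot"];yw=np.radians(r[2]);print(t,r,o["wrist_force"],o["opening"])
    p=cam("wrist");P,ok=cloud(p);X=P[ok]-t
    d=np.array([np.cos(yw),np.sin(yw)]);n=np.array([-d[1],d[0]])
    a=X[:,:2]@d;b=X[:,:2]@n;z=X[:,2]
    k=(a>.025)&(a<.145)&(abs(b)<.02)&(abs(z-.005)<.014)
    a,b,z=a[k],b[k],z[k];A=np.c_[a,np.ones(len(a))]
    rows=[]
    for lo in np.arange(.025,.145,.005):
        q=(a>=lo)&(a<lo+.005)
        if q.sum()>8:
            e=np.percentile(b[q],[3,97]);rows.append((lo+.0025,e.mean(),e[1]-e[0],np.percentile(z[q],92)))
    R=np.array(rows);print(len(R),"a max",a.max())
    if len(R)>3:
        w=(R[:,2]>.006)&(R[:,2]<.012);S=R[w];fb=np.polyfit(S[:,0],S[:,1],1);fz=np.polyfit(S[:,0],S[:,3]-.0049,1)
        print("across slope %.4f off0 %.4f ; height slope %.4f off0 %.4f n %d"%(*fb,*fz,len(S)))
        return p,fb,fz
    return p,None,None
E
python3 - <<'E'
from pinh import *
p,_,_=pinh();save(p,"w8")
E
```

```text
[ 0.4589 -0.181   0.1035] [179.9456   0.0303  95.7284] [ 0.6253 -0.6334 -1.1306] 0.01187982783833181
21 a max 0.126368294251921
across slope -0.0015 off0 -0.0005 ; height slope -0.0266 off0 0.0040 n 21
```

View pics/w8.png

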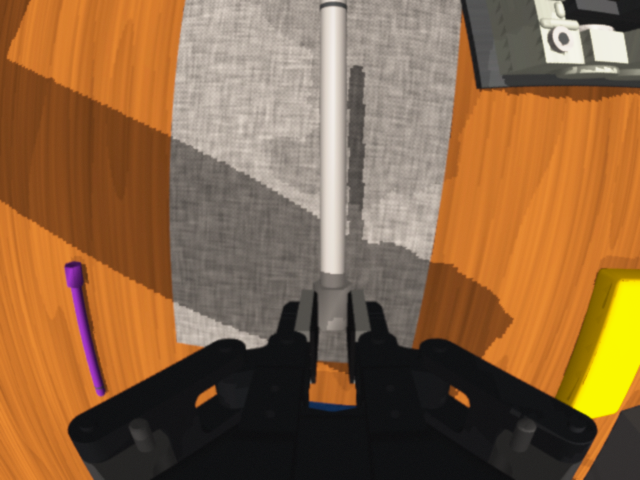

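Emit:
play_rows(
  targets=[
    {"grip": 255, "linear": [0, -1, 4.5], "delta_rot": [0, 0, 0]},
    {"grip": 255, "linear": [4, -2, 4.5], "delta_rot": [0.026, 0.005, 0.04]},
    {"grip": 255, "linear": [8, -2, 4.5], "delta_rot": [0.026, 0.005, 0.09]},
    {"grip": 255, "linear": [12, -2, 4.5], "delta_rot": [0.026, 0.005, 0.13]},
    {"grip": 255, "linear": [16, -1, 4.5], "delta_rot": [0.026, 0.005, 0.162]},
    {"grip": 255, "linear": [19, -0.3, 4.5], "delta_rot": [0.026, 0.005, 0.162]},
    {"grip": 255, "linear": [20.7, -0.3, 4.5], "delta_rot": [0.026, 0.005, 0.162]},
    {"grip": 255, "linear": [20.7, -0.3, 4.5], "delta_rot": [0.026, 0.005, 0.162]},
    {"grip": 255, "linear": [20.7, -0.3, 1], "delta_rot": [0.026, 0.005, 0.162]},
    {"grip": 255, "linear": [20.7, -0.3, -1], "delta_rot": [0.026, 0.005, 0.162]},
  ],
)

```text
time: 40.05
ee_pos: [0.664, -0.1838, 0.0898]
tcp_rot: [-179.8, -1.6, 105.0]
wrist_force: [0.1, -0.4, -1.0]
opening: 0.0116
grasp_force: 59.4
```

Emit:
play_rows(
  targets=[
    {"grip": 255, "linear": [0, 0, 0], "delta_rot": [0, 0, 0]},
    {"grip": 255, "linear": [0, 0, 0], "delta_rot": [0, 0, 0]},
    {"grip": 255, "linear": [0, 0, 0], "delta_rot": [0, 0, 0]},
    {"grip": 255, "linear": [0, 0, 0], "delta_rot": [0, 0, 0]},
    {"grip": 255, "linear": [0, 0, 0], "delta_rot": [0, 0, 0]},
    {"grip": 255, "linear": [0, 0, 0], "delta_rot": [0, 0, 0]},
  ],
)

```text
time: 40.65
ee_pos: [0.6658, -0.1839, 0.0936]
tcp_rot: [180.0, -1.5, 105.0]
wrist_force: [-0.5, 0.2, -0.5]
opening: 0.0115
grasp_force: 59.4
```

```bash
cat > pinchk.py <<'E'
from pinh import *
from loc import *
p,fb,fz=pinh();o=bot.get_obs();print("tcp local",loc(o["ee_pos"]))
P,ok=cloud(p);X=P[ok];L=loc(X);z=X[:,2]
if fb is not None:
    yw=np.radians(o["tcp_rot"][2]);d=np.array([np.cos(yw),np.sin(yw)]);n=np.array([-d[1],d[0]])
    for a in(.0045,.1355):
        w=o["ee_pos"][:2]+d*a+n*np.polyval(fb,a);print("axis at",a,"local",loc(w),"z",o["ee_pos"][2]+np.polyval(fz,a))
for s in(-1,1):
    k=(z>.1025)&(z<.109)&(abs(L[:,0])<.03)&(s*L[:,1]>.036)&(s*L[:,1]<.065)
    if k.sum()>20:print("boss",s,k.sum(),np.percentile(L[k],[2,98],axis=0).ravel(),np.median(z[k]))
E
python3 - <<'E'
from pinchk import *
save(p,"w9")
E
```

```text
[ 0.6658 -0.1839  0.0936] [179.9719  -1.4916 105.012 ] [-0.547   0.2421 -0.4839] 0.011520847775182311
20 a max 0.1258371904140591
across slope -0.0009 off0 -0.0006 ; height slope 0.0037 off0 0.0037 n 20
tcp local [-0.0005 -0.2133]
axis at 0.0045 local [ 0.0001 -0.2088] z 0.09713844626348228
axis at 0.1355 local [ 0.0002 -0.0778] z 0.09762179488397439
```

View pics/w9.png

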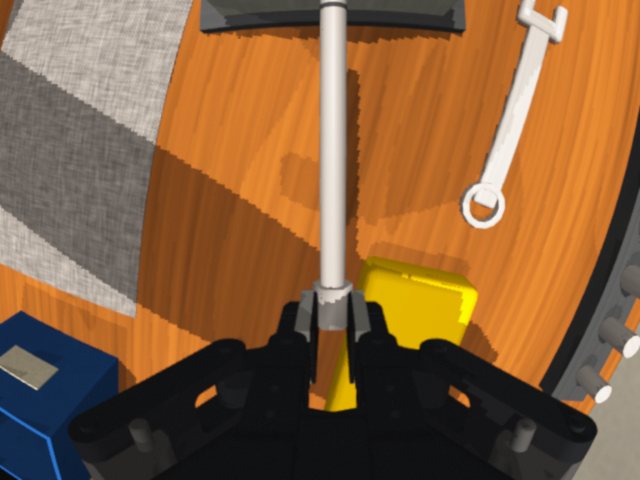

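Emit:
play_rows(
  targets=[
    {"grip": 255, "linear": [0, 0, -0.37], "delta_rot": [0, 0, 0]},
    {"grip": 255, "linear": [0, 0, -0.37], "delta_rot": [0, 0, 0]},
    {"grip": 255, "linear": [-0.26, 0.97, -0.37], "delta_rot": [0, 0, 0]},
    {"grip": 255, "linear": [-0.47, 1.74, -0.37], "delta_rot": [0, 0, 0]},
    {"grip": 255, "linear": [-0.57, 2.13, -0.37], "delta_rot": [0, 0, 0]},
    {"grip": 255, "linear": [-0.67, 2.51, -0.37], "delta_rot": [0, 0, 0]},
    {"grip": 255, "linear": [-0.67, 2.51, -0.37], "delta_rot": [0, 0, 0]},
  ],
)

```text
time: 41.4
ee_pos: [0.6589, -0.1581, 0.0896]
tcp_rot: [180.0, -1.5, 105.1]
wrist_force: [-0.0, -0.3, -1.0]
opening: 0.0119
grasp_force: 59.4
```

```bash
python3 pinchk.py; python3 - <<'E'
from h import *
p=cam("side");save(p,"s3",(310,200,430,290),6)
E
```

```text
[ 0.6589 -0.1581  0.0896] [179.9996  -1.5101 105.053 ] [-0.0308 -0.3442 -0.9969] 0.01188930285999415
21 a max 0.13178959125125886
across slope -0.0008 off0 -0.0006 ; height slope 0.0044 off0 0.0036 n 20
tcp local [-0.0005 -0.187 ]
axis at 0.0045 local [ 0.0001 -0.1825] z 0.09315292598791527
axis at 0.1355 local [ 0.0001 -0.0515] z 0.09373036231722408
```

Nose is in the hole mouth with no force; pushing in.

Emit:
play_rows(
  targets=[
    {"grip": 255, "linear": [-0.26, 0.97, 0], "delta_rot": [0, 0, 0]},
    {"grip": 255, "linear": [-0.52, 1.93, 0], "delta_rot": [0, 0, 0]},
    {"grip": 255, "linear": [-0.78, 2.9, 0], "delta_rot": [0, 0, 0]},
    {"grip": 255, "linear": [-1.04, 3.86, 0], "delta_rot": [0, 0, 0]},
  ],
)

```text
time: 41.9
ee_pos: [0.6482, -0.1191, 0.0894]
tcp_rot: [-180.0, -1.5, 105.0]
wrist_force: [0.6, 0.3, -0.6]
opening: 0.0121
grasp_force: 59.4
```

Emit:
play_rows(
  targets=[
    {"grip": 255, "linear": [-0.26, 0.97, 0], "delta_rot": [0, 0, 0]},
    {"grip": 255, "linear": [-0.52, 1.93, 0], "delta_rot": [0, 0, 0]},
    {"grip": 255, "linear": [-0.78, 2.9, 0], "delta_rot": [0, 0, 0]},
  ],
)

```text
time: 42.2
ee_pos: [0.6405, -0.0902, 0.0894]
tcp_rot: [-180.0, -1.5, 105.0]
wrist_force: [-0.0, 0.2, -1.3]
opening: 0.0121
grasp_force: 59.4
```

```bash
python3 pinchk.py
```

```text
[ 0.6405 -0.0902  0.0894] [-179.9924   -1.5112  105.0219] [-0.0013  0.1967 -1.29  ] 0.01209885031661184
20 a max 0.1262082343320714
across slope -0.0019 off0 -0.0005 ; height slope -0.0008 off0 0.0039 n 14
tcp local [-0.0006 -0.1151]
axis at 0.0045 local [-0.0001 -0.1106] z 0.09338506899616726
axis at 0.1355 local [0.     0.0204] z 0.0932797539203687
boss -1 4834 [-0.0152 -0.0573  0.0155 -0.0402] 0.10562837065586642
```

Emit:
play_rows(
  targets=[
    {"grip": 255, "linear": [-0.26, 0.97, 0], "delta_rot": [0, 0, 0]},
    {"grip": 255, "linear": [-0.52, 1.93, 0], "delta_rot": [0, 0, 0]},
    {"grip": 255, "linear": [-0.65, 2.42, 0], "delta_rot": [0, 0, 0]},
  ],
)

```text
time: 42.55
ee_pos: [0.634, -0.066, 0.0894]
tcp_rot: [-180.0, -1.5, 105.0]
wrist_force: [-0.7, -0.2, -0.5]
opening: 0.0119
grasp_force: 59.4
```

Emit:
play_rows(
  targets=[
    {"grip": 255, "linear": [-0.13, 0.48, 0], "delta_rot": [0, 0, 0]},
    {"grip": 255, "linear": [-0.26, 0.97, 0], "delta_rot": [0, 0, 0]},
    {"grip": 255, "linear": [-0.36, 1.35, 0], "delta_rot": [0, 0, 0]},
  ],
)

```text
time: 42.85
ee_pos: [0.6305, -0.0532, 0.0893]
tcp_rot: [-180.0, -1.5, 105.0]
wrist_force: [0.4, 0.3, -0.3]
opening: 0.0117
grasp_force: 59.4
```

```bash
python3 pinchk.py; python3 - <<'E'
from h import *
p=cam("side");save(p,"s3",(300,190,430,290),6)
E
```

```text
[ 0.6305 -0.0532  0.0893] [-179.9826   -1.5156  105.0059] [ 0.35    0.2795 -0.2782] 0.011682308457295173
19 a max 0.1320354689966418
across slope -0.0014 off0 -0.0005 ; height slope 0.0050 off0 0.0037 n 10
tcp local [-0.0006 -0.0775]
axis at 0.0045 local [-0.0001 -0.073 ] z 0.09307493359439319
axis at 0.1355 local [0.    0.058] z 0.09372359146737234
boss -1 4411 [-0.0152 -0.0575  0.0154 -0.0398] 0.10560099583379698
boss 1 1047 [-0.0154  0.0398  0.0152  0.0437] 0.10538065387837581
```

Emit:
play_rows(
  targets=[
    {"grip": 255, "linear": [-0.05, 0.19, 0], "delta_rot": [0, 0, 0]},
    {"grip": 255, "linear": [-0.1, 0.39, 0], "delta_rot": [0, 0, 0]},
    {"grip": 255, "linear": [-0.1, 0.39, 0], "delta_rot": [0, 0, 0]},
  ],
)

```text
time: 43.25
ee_pos: [0.6296, -0.0495, 0.0893]
tcp_rot: [-180.0, -1.5, 105.0]
wrist_force: [0.4, 0.7, -0.6]
opening: 0.0119
grasp_force: 59.4
```

Emit:
play_rows(
  targets=[
    {"grip": 255, "linear": [-0.03, 0.1, 0], "delta_rot": [0, 0, 0]},
    {"grip": 255, "linear": [-0.05, 0.19, 0], "delta_rot": [0, 0, 0]},
    {"grip": 255, "linear": [-0.05, 0.19, 0], "delta_rot": [0, 0, 0]},
  ],
)

```text
time: 43.55
ee_pos: [0.6291, -0.0476, 0.0893]
tcp_rot: [-180.0, -1.5, 105.0]
wrist_force: [-0.7, -0.2, -1.9]
opening: 0.0116
grasp_force: 59.4
```

Emit:
play_rows(
  targets=[
    {"grip": 255, "linear": [-0.03, 0.1, 0], "delta_rot": [0, 0, 0]},
    {"grip": 255, "linear": [-0.03, 0.1, 0], "delta_rot": [0, 0, 0]},
  ],
)

```text
time: 43.75
ee_pos: [0.6289, -0.047, 0.0893]
tcp_rot: [-180.0, -1.5, 105.0]
wrist_force: [1.4, -2.0, -1.5]
opening: 0.0122
grasp_force: 59.4
```

Emit:
play_rows(
  targets=[
    {"grip": 255, "linear": [-0.03, 0.1, 0], "delta_rot": [0, 0, 0]},
    {"grip": 255, "linear": [-0.03, 0.1, 0], "delta_rot": [0, 0, 0]},
  ],
)

```text
time: 43.95
ee_pos: [0.6289, -0.0469, 0.0894]
tcp_rot: [-180.0, -1.4, 105.0]
wrist_force: [1.8, -7.8, -1.4]
opening: 0.012
grasp_force: 59.3
```

```bash
python3 pinchk.py; python3 - <<'E'
from h import *
p=cam("wrist");save(p,"w10")
E
```

```text
[ 0.6289 -0.0469  0.0894] [-179.9974   -1.3657  104.9564] [ 1.7827 -7.7686 -1.4331] 0.011974583191865699
18 a max 0.12658653825092395
across slope 0.0042 off0 -0.0009 ; height slope -0.0026 off0 0.0037 n 9
tcp local [-0.0007 -0.0715]
axis at 0.0045 local [ 0.0003 -0.067 ] z 0.09309639555729933
axis at 0.1355 local [-0.0002  0.064 ] z 0.09275856214261047
boss -1 4637 [-0.0157 -0.0647  0.0157 -0.0397] 0.10562688532404316
boss 1 2547 [-0.0154  0.0399  0.0153  0.0498] 0.10554380200226735
```

View pics/w10.png

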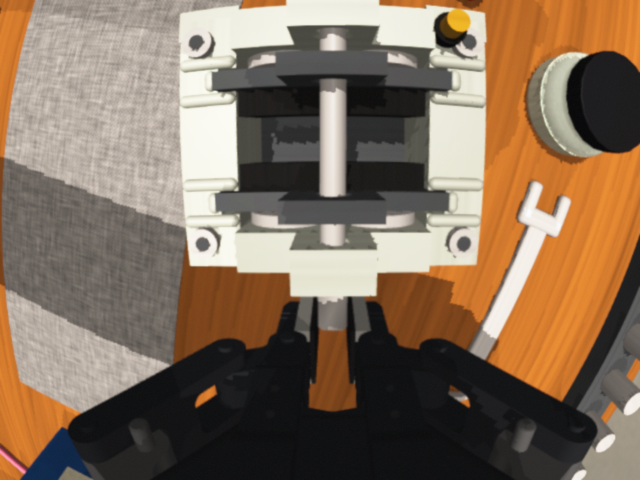

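Pin is through both pads and bosses, with its head against the outboard boss at (333,305). Releasing and heading for the tray.

Emit:
play_rows(
  targets=[
    {"grip": 90, "linear": [0, 0, 0], "delta_rot": [0, 0, 0]},
    {"grip": 90, "linear": [0, 0, 0], "delta_rot": [0, 0, 0]},
    {"grip": 90, "linear": [0, 0, 0], "delta_rot": [0, 0, 0]},
    {"grip": 90, "linear": [0, 0, 3], "delta_rot": [0, 0, 0]},
    {"grip": 90, "linear": [0, 0, 7], "delta_rot": [0, 0, 0]},
    {"grip": 90, "linear": [0, 0, 11], "delta_rot": [-0.024, -0.006, 0]},
    {"grip": 90, "linear": [0, 0, 14], "delta_rot": [-0.024, -0.006, 0]},
    {"grip": 90, "linear": [0, 0, 14], "delta_rot": [-0.024, -0.006, 0]},
  ],
)

```text
time: 44.85
ee_pos: [0.6297, -0.0453, 0.2346]
tcp_rot: [179.6, 0.0, 105.0]
wrist_force: [-0.1, -0.4, 0.4]
opening: 0.0553
grasp_force: 0.0
```

```bash
python3 seated.py; python3 - <<'E'
from loc import *
p=cam("wrist");P,ok=cloud(p);X=P[ok];L=loc(X);z=X[:,2]
k=(L[:,1]<-.058)&(L[:,1]>-.1)&(abs(L[:,0])<.015)&(z>.08)&(z<.11);print("head",k.sum(),np.percentile(L[k],[2,98],axis=0).ravel(),np.percentile(z[k],95))
k=(abs(L[:,1])<.015)&(abs(L[:,0])<.012)&(z>.085)&(z<.11);print("shank mid",k.sum(),np.percentile(L[k,0],[2,98]),np.percentile(z[k],95))
p=cam("top")
for x in bot.pinpoint(p,"tray_handle")[:2]:print(x,world(p,*x["pixel"],z=.08))
P,ok=cloud(p);T=P[ok&(abs(P[...,0]-.43)<.12)&(abs(P[...,1]-.16)<.12)&(P[...,2]>.07)&(P[...,2]<.1)]
print(cv2.minAreaRect(T[:,:2].astype(np.float32)),len(T))
E
```

```text
[ 0.6293 -0.0454  0.2318] [179.8052  -0.0378 105.0345]
tab -1 548 z 0.11362033958542458 [-0.0172 -0.028   0.0168 -0.0208]
platetop -1 519 z left/right 0.08167006922075115 0.08176854673548878 [-0.0299 -0.0241]
boss -1 [-0.0151 -0.0575  0.0153 -0.04  ]
tab 1 563 z 0.11359158340171638 [-0.0177  0.0211  0.0164  0.0283]
platetop 1 524 z left/right 0.08171099921988878 0.08173529885376438 [0.0242 0.03  ]
boss 1 [-0.0154  0.0402  0.0153  0.058 ]
head 395 [-0.0074 -0.0753  0.0074 -0.0599] 0.09986662479423462
shank mid 502 [-0.0041  0.0049] 0.09789200741225182
{'pixel': [262.2, 266.7], 'conf': 0.87} [0.4362 0.1653 0.08  ]
((0.4669211208820343, 0.11078378558158875), (0.07554087042808533, 0.20714664459228516), 35.91168975830078) 256
```

Emit:
play_rows(
  targets=[
    {"grip": 0, "linear": [-2.5, 2.7, 0], "delta_rot": [0, 0, -0.04]},
    {"grip": 0, "linear": [-5, 5.4, 0], "delta_rot": [0, 0, -0.08]},
    {"grip": 0, "linear": [-7.5, 8.1, 0], "delta_rot": [0, 0, -0.12]},
    {"grip": 0, "linear": [-10, 10.8, 0], "delta_rot": [0, 0, -0.16]},
    {"grip": 0, "linear": [-12.5, 13.5, 0], "delta_rot": [0, 0, -0.2]},
    {"grip": 0, "linear": [-15, 16.2, 0], "delta_rot": [0, 0, -0.25]},
    {"grip": 0, "linear": [-17.5, 18.9, 0], "delta_rot": [0, 0, -0.305]},
    {"grip": 0, "linear": [-19.6, 20.7, 0], "delta_rot": [0, 0, -0.305]},
    {"grip": 0, "linear": [-19.6, 20.7, 0], "delta_rot": [0, 0, -0.305]},
    {"grip": 0, "linear": [-19.6, 20.7, 0], "delta_rot": [0, 0, -0.305]},
  ],
  force=60,
)

```text
time: 46.05
ee_pos: [0.432, 0.1615, 0.2284]
tcp_rot: [-179.9, -0.1, 87.6]
wrist_force: [0.4, 0.7, 0.4]
opening: 0.0852
grasp_force: 0.0
```

Emit:
play_rows(
  targets=[
    {"grip": 0, "linear": [0, 0, 0], "delta_rot": [0, 0, 0]},
    {"grip": 0, "linear": [0, 0, 0], "delta_rot": [0, 0, 0]},
    {"grip": 0, "linear": [0, 0, 0], "delta_rot": [0, 0, 0]},
  ],
)

```text
time: 46.35
ee_pos: [0.4329, 0.1608, 0.229]
tcp_rot: [-179.9, -0.1, 87.5]
wrist_force: [1.1, -0.8, 0.3]
opening: 0.0855
grasp_force: 0.0
```

```bash
python3 - <<'E'
from h import *
o=bot.get_obs();print(o["ee_pos"],o["tcp_rot"],o["q"])
p=cam("wrist");P,ok=cloud(p)
for lo,hi in((.07,.1),(.033,.047)):
    T=P[ok&(abs(P[...,0]-.433)<.09)&(abs(P[...,1]-.163)<.08)&(P[...,2]>lo)&(P[...,2]<hi)]
    print(lo,len(T),cv2.minAreaRect(T[:,:2].astype(np.float32)),np.median(T[:,2]))
E
```

```text
[0.4329 0.1608 0.229 ] [-179.9296   -0.083    87.4732] [ 20.3167  -7.0551  -2.0355  95.0523   0.1038 112.8434]
0.07 2150 ((0.4308321177959442, 0.15984217822551727), (0.10045521706342697, 0.020244816318154335), 87.49642944335938) 0.08535002944070666
0.033 2295 ((0.4311968982219696, 0.15967431664466858), (0.10077269375324249, 0.12127573788166046), 87.609619140625) 0.03938115099289202
```

Tray is unmoved and aligned. Grasping it.

Emit:
play_rows(
  targets=[
    {"grip": 0, "linear": [-0.23, -0.1, -5], "delta_rot": [0, 0, 0]},
    {"grip": 0, "linear": [-0.23, -0.1, -10], "delta_rot": [0, 0, 0]},
    {"grip": 0, "linear": [-0.23, -0.1, -14], "delta_rot": [0, 0, 0]},
    {"grip": 0, "linear": [-0.23, -0.1, -16.5], "delta_rot": [0, 0, 0]},
    {"grip": 0, "linear": [-0.23, -0.1, -16.5], "delta_rot": [0, 0, 0]},
    {"grip": 255, "linear": [-0.23, -0.1, -16.5], "delta_rot": [0, 0, 0]},
    {"grip": 255, "linear": [-0.23, -0.1, -16.5], "delta_rot": [0, 0, 0]},
    {"grip": 255, "linear": [-0.23, -0.1, -16.5], "delta_rot": [0, 0, 0]},
    {"grip": 255, "linear": [-0.23, -0.1, -16.5], "delta_rot": [0, 0, 0]},
    {"grip": 255, "linear": [-0.23, -0.1, -16.5], "delta_rot": [0, 0, 0]},
  ],
)

```text
time: 47.4
ee_pos: [0.4306, 0.1605, 0.0651]
tcp_rot: [180.0, -0.1, 87.5]
wrist_force: [-0.3, -1.1, 19.0]
opening: 0.0125
grasp_force: 40.8
```

Emit:
play_rows(
  targets=[
    {"grip": 255, "linear": [0, 0, 0], "delta_rot": [0, 0, 0]},
    {"grip": 255, "linear": [0, 0, 0], "delta_rot": [0, 0, 0]},
    {"grip": 255, "linear": [0, 0, 2], "delta_rot": [0, 0, 0]},
    {"grip": 255, "linear": [0, 0, 6], "delta_rot": [0, 0, 0]},
    {"grip": 255, "linear": [0, 0, 10], "delta_rot": [0, 0, 0]},
    {"grip": 255, "linear": [0, 0, 14], "delta_rot": [0, 0, 0]},
    {"grip": 255, "linear": [0, 0, 18], "delta_rot": [0, 0, 0]},
    {"grip": 255, "linear": [0.5, -4, 19], "delta_rot": [0, 0, 0]},
    {"grip": 255, "linear": [0.5, -8, 19], "delta_rot": [0, 0, 0]},
    {"grip": 255, "linear": [0.5, -12, 19], "delta_rot": [0, 0, 0]},
  ],
)

```text
time: 48.4
ee_pos: [0.4351, 0.0393, 0.2543]
tcp_rot: [-180.0, -0.1, 87.6]
wrist_force: [1.1, -0.5, -3.0]
opening: 0.0118
grasp_force: 59.0
```

Emit:
play_rows(
  targets=[
    {"grip": 255, "linear": [0, -4, 0], "delta_rot": [0, 0, 0]},
    {"grip": 255, "linear": [0, -8, 0], "delta_rot": [0, 0, 0]},
    {"grip": 255, "linear": [0, -12, 0], "delta_rot": [0, 0, 0]},
    {"grip": 255, "linear": [0, -16, 0], "delta_rot": [0, 0, 0]},
    {"grip": 255, "linear": [0.5, -20, 0], "delta_rot": [0, 0, 0]},
    {"grip": 255, "linear": [1, -24, 0], "delta_rot": [0, 0, 0]},
    {"grip": 255, "linear": [1.5, -28, 0], "delta_rot": [0, 0, 0]},
    {"grip": 255, "linear": [1.6, -32, 0], "delta_rot": [0, 0, 0]},
    {"grip": 255, "linear": [1.6, -36, 0], "delta_rot": [0, 0, 0]},
    {"grip": 255, "linear": [1.6, -39, 0], "delta_rot": [0, 0, 0]},
  ],
)

```text
time: 49.4
ee_pos: [0.4507, -0.3518, 0.2532]
tcp_rot: [-179.9, -0.1, 87.5]
wrist_force: [0.2, 0.7, -3.3]
opening: 0.0117
grasp_force: 59.0
```

Emit:
play_rows(
  targets=[
    {"grip": 255, "linear": [0, -2, 0], "delta_rot": [0, 0, 0]},
    {"grip": 255, "linear": [0, -2.3, 0], "delta_rot": [0, 0, 0]},
    {"grip": 255, "linear": [0, -2.3, 0], "delta_rot": [0, 0, 0]},
    {"grip": 255, "linear": [0, -2.3, 0], "delta_rot": [0, 0, 0]},
    {"grip": 255, "linear": [0, -2.3, 0], "delta_rot": [0, 0, 0]},
  ],
)

```text
time: 49.9
ee_pos: [0.4513, -0.3717, 0.2545]
tcp_rot: [-180.0, -0.1, 87.6]
wrist_force: [0.3, -0.0, -4.0]
opening: 0.0119
grasp_force: 59.0
```

Emit:
play_rows(
  targets=[
    {"grip": 255, "linear": [0, -0.18, -2], "delta_rot": [0, 0, 0]},
    {"grip": 255, "linear": [0, -0.18, -4], "delta_rot": [0, 0, 0]},
    {"grip": 255, "linear": [0, -0.18, -6], "delta_rot": [0, 0, 0]},
    {"grip": 255, "linear": [0, -0.18, -7.2], "delta_rot": [0, 0, 0]},
    {"grip": 255, "linear": [0, -0.18, -8], "delta_rot": [0, 0, 0]},
    {"grip": 255, "linear": [0, -0.18, -8.5], "delta_rot": [0, 0, 0]},
    {"grip": 255, "linear": [0, -0.18, -8.5], "delta_rot": [0, 0, 0]},
  ],
)

```text
time: 50.6
ee_pos: [0.4512, -0.3743, 0.1693]
tcp_rot: [-180.0, -0.1, 87.5]
wrist_force: [-0.2, 1.4, -3.6]
opening: 0.0116
grasp_force: 59.0
```

Emit:
play_rows(
  targets=[
    {"grip": 255, "linear": [0, 0, -0.3], "delta_rot": [0, 0, 0]},
    {"grip": 255, "linear": [0, 0, -0.6], "delta_rot": [0, 0, 0]},
    {"grip": 255, "linear": [0, 0, -0.6], "delta_rot": [0, 0, 0]},
  ],
)

```text
time: 50.9
ee_pos: [0.4512, -0.3746, 0.1634]
tcp_rot: [-180.0, -0.1, 87.5]
wrist_force: [0.6, 0.5, -3.2]
opening: 0.0117
grasp_force: 59.2
```

Foot is in the mouth with no side force. Lower until it rests, then release.

Emit:
play_rows(
  targets=[
    {"grip": 255, "linear": [0, 0.05, -0.1], "delta_rot": [0, 0, 0]},
    {"grip": 255, "linear": [0, 0.05, -0.2], "delta_rot": [0, 0, 0]},
    {"grip": 255, "linear": [0, 0.05, -0.2], "delta_rot": [0, 0, 0]},
  ],
)

```text
time: 51.2
ee_pos: [0.4513, -0.3745, 0.1632]
tcp_rot: [179.9, 0.0, 87.5]
wrist_force: [-2.4, -0.3, 7.4]
opening: 0.0118
grasp_force: 60.2
```

Emit:
play_rows(
  targets=[
    {"grip": 0, "linear": [0, 0, 0], "delta_rot": [0, 0, 0]},
    {"grip": 0, "linear": [0, 0, 0], "delta_rot": [0, 0, 0]},
    {"grip": 0, "linear": [0, 0, 0], "delta_rot": [0, 0, 0]},
    {"grip": 0, "linear": [0, 0, 0], "delta_rot": [0, 0, 0]},
    {"grip": 0, "linear": [0, 0, 4], "delta_rot": [0, 0, 0]},
    {"grip": 0, "linear": [0, 0, 9], "delta_rot": [0, 0, 0]},
    {"grip": 0, "linear": [0, 0, 14], "delta_rot": [0, 0, 0]},
    {"grip": 0, "linear": [0, 0, 14], "delta_rot": [0, 0, 0]},
    {"grip": 0, "linear": [0, 0, 14], "delta_rot": [0, 0, 0]},
  ],
)

```text
time: 52.1
ee_pos: [0.4517, -0.3743, 0.3026]
tcp_rot: [179.9, -0.0, 87.5]
wrist_force: [0.2, -0.9, 0.1]
opening: 0.0853
grasp_force: 0.0
```

```bash
python3 - <<'E'
from h import *
o=bot.get_obs();print(o["ee_pos"])
p=cam("wrist");P,ok=cloud(p)
for lo,hi in((.163,.2),(.13,.155)):
    T=P[ok&(abs(P[...,0]-.452)<.09)&(abs(P[...,1]+.373)<.08)&(P[...,2]>lo)&(P[...,2]<hi)]
    print(lo,len(T),cv2.minAreaRect(T[:,:2].astype(np.float32)),np.median(T[:,2]))
    A=np.c_[T[:,:2]-T[:,:2].mean(0),np.ones(len(T))]
s=cam("side")
from loc import loc
Q,ok=cloud(s);X=Q[ok];L=loc(X)
k=(L[:,1]<-.060)&(L[:,1]>-.1)&(abs(L[:,0])<.015)&(X[:,2]>.08)&(X[:,2]<.11);print("pin head",k.sum(),np.percentile(L[k],[2,98],axis=0).ravel())
for t in("worn1_mid","worn2_mid"):
  for x in bot.pinpoint(s,t)[:3]:print(t,x,world(s,*x["pixel"],z=.046))
im=np.hstack([s["color"][150:320,240:440],s["color"][280:450,240:440]]);cv2.imwrite("pics/fin.png",cv2.resize(im[...,::-1],None,fx=2,fy=2,interpolation=cv2.INTER_CUBIC))
E
```

```text
[ 0.4517 -0.3743  0.3026]
0.163 2587 ((0.4515366852283478, -0.3752375841140747), (0.09966180473566055, 0.019531527534127235), 87.69593811035156) 0.18312751685189638
0.13 2756 ((0.45188039541244507, -0.3753320872783661), (0.1007557213306427, 0.1208009421825409), 87.64385986328125) 0.1373787704781753
pin head 31 [-0.0097 -0.0763  0.0028 -0.0603]
worn1_mid {'pixel': [304.0, 193.1], 'conf': 0.39} [0.4583 0.3466 0.046 ]
worn2_mid {'pixel': [373.0, 246.0], 'conf': 0.51} [0.6475 0.0191 0.046 ]
worn2_mid {'pixel': [301.7, 187.9], 'conf': 0.45} [0.4531 0.3818 0.046 ]
```

View pics/fin.png

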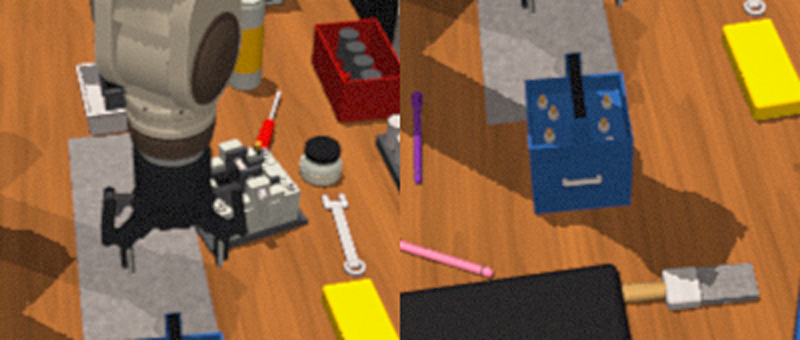

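```bash
python3 -c "
from workcell import bot
print(bot.job_done())"
```

```text
the job is handed in; nothing more can be done
None
```

The job is handed in at about 52 s of the 210 s allowed; the hand-in returned no verdict. My last camera readings showed both worn pads in the pan, both new pads seated with linings facing each other, the pin home through both halves, and the tray back on the box within about 1 mm.

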